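# Make the dusting station ready and start it

## Task

Get the dusting station ready: first hang the sieve drum in the bayonet ring and twist it clockwise until its lugs drop into the locking notches, then put every white cartridge upright into a socket of the feeder (any socket, one each) and press it down until it is fully home. Once all of that is done, take the stylus, push the recessed start button on the control box fully down with its tip, and stand the stylus back in its holder. Leave the jar, the bottle and the brush where they are.

Things in the scene. Friction and masses are not known exactly. Their poses are not given: they have to be found in the camera images.
- sieve_handle (a point): centre of the grip bar of the loose sieve drum, which stands upright on the table at the start (about 250 g). The bar is black, 56 mm long along this frame's x, 14 mm wide along y, 22 mm high; its centre is 87 mm above the drum's underside (steel drum: 66 mm diameter, 46 mm high; a 14 mm stem joins it to the bar). z is up along the drum's axis
- sieve_lugs (a point): point on the sieve drum's axis at the height of the underside of its two lugs, 40 mm above the drum's underside. The lugs are the ends of one bar along this frame's x (same direction as the grip bar): 88 mm tip to tip, 10 mm wide, 6 mm high
- ring (a point): centre of the fixed bayonet ring, at the height of the ledge the lugs land on (110 mm above the table). Two open entry slots, 18 mm wide, lie opposite each other along this frame's +x and -x: lower the drum from above with its lug bar along x (either way round) until the lugs rest on the ledge. Opening 72 mm in diameter, 94 mm across the slots, outer diameter 106 mm; the metal stands 16 mm above the ledge
- stand: the fixed dusting stand that carries the ring (same x, y and axes; origin on the table). After entry the drum turns 60 degrees clockwise seen from above (lug bar at -60 degrees about z) under a roof 10 mm above the ledge; there each lug drops 8 mm into its notch (fits from about 56 to 64 degrees, walls stop it beyond). A post no higher than the ring stands 125 mm off on the +x side; a black tray 30 mm high lies below
- cart0_mid (a point): centre (half-way up) of a loose white cartridge, an upright cylinder 42 mm in diameter and 64 mm high with two thin grey bands near its top and a heavy steel foot 10 mm high, 120 g; z is its axis, top up. May be absent
- cart1_mid (a point): centre (half-way up) of a loose white cartridge, an upright cylinder 42 mm in diameter and 64 mm high with two thin grey bands near its top and a heavy steel foot 10 mm high, 120 g; z is its axis, top up. May be absent
- cart2_mid (a point): centre (half-way up) of a loose white cartridge, an upright cylinder 42 mm in diameter and 64 mm high with two thin grey bands near its top and a heavy steel foot 10 mm high, 120 g; z is its axis, top up. May be absent
- socket0 (a point): mouth centre of a 45 mm round socket in the top of the fixed feeder block (76 x 210 x 34 mm high, three sockets 64 mm apart along this frame's y). A cartridge put in first stands on a stiff seat 12 mm below the mouth (its centre 20, its top 52 mm above the mouth); pushed with over 5 N the seat slides 12 mm down and stays: fully home the cartridge's centre is 8, its top 40 mm above the mouth
- socket1 (a point): mouth centre of a 45 mm round socket in the top of the fixed feeder block (76 x 210 x 34 mm high, three sockets 64 mm apart along this frame's y). A cartridge put in first stands on a stiff seat 12 mm below the mouth (its centre 20, its top 52 mm above the mouth); pushed with over 5 N the seat slides 12 mm down and stays: fully home the cartridge's centre is 8, its top 40 mm above the mouth
- socket2 (a point): mouth centre of a 45 mm round socket in the top of the fixed feeder block (76 x 210 x 34 mm high, three sockets 64 mm apart along this frame's y). A cartridge put in first stands on a stiff seat 12 mm below the mouth (its centre 20, its top 52 mm above the mouth); pushed with over 5 N the seat slides 12 mm down and stays: fully home the cartridge's centre is 8, its top 40 mm above the mouth
- recess (a point): centre of the mouth of the recess, 18 mm in diameter, in the middle of the top face of the fixed grey control box (80 x 80 x 50 mm, top 50 mm above the table). The start button (black, 15 mm diameter) lies inside it, its top 10 mm below the mouth
- start (a joint): travel of the start button: 0 released, 0.005 m fully pressed; springs back; about 1 N to begin and 4 N to bottom out
- stylus_grip (a point): middle of the grip of the loose stylus, which stands tip down in its holder at the start. The grip is black, 16 x 16 mm square (sides along this frame's x and y) and 65 mm long, from 37.5 mm below to 27 mm above this point. Below it: a steel shaft 10 mm in diameter, its last 19 mm narrowing to 6 mm; 60 g; z is up along the stylus
- stylus_tip (a point): the tip (lowest point) of the stylus, 83 mm below the grip point
- holder_hole (a point): centre of the mouth of the 15 mm hole, 48 mm deep, in the top of the fixed dark stylus holder (55 x 55 x 50 mm). Stored, the stylus hangs upright with the foot of its grip resting on the holder's top, its tip 45 mm below this point
- jar: bystander: squat amber jar with a steel lid, 48 mm diameter, 66 mm high; origin at the centre of its underside; stands among the cartridges
- bottle: bystander: clear bottle, 52 mm diameter, 130 mm high; origin at the centre of its underside
- brush: bystander: brush lying on the table
- stylus: the stylus as a whole; origin at its tip
Not all that is in view belongs to the job. What is shaped like the part that bears sieve_handle but purple, red or yellow is not meant.

How it is judged:
By the outcome, as a careful person would: the job done as asked, in the order asked, and still so for the second after the job is handed in, with the robot touching nothing.
Of cart0, cart1, cart2 only 2 to 3 are there at a start; the rules pass over those that are not, and their reading is None.
At some moment in a run one of sieve, cart0, cart1, cart2 may be knocked a few centimetres aside while the robot is not near it.
It also fails if it takes over 210 s, if anything falls off the work surface, if the arm or the gripper's body presses on something with over 40 N, if the wrist force passes 120 N, or if a joint passes its speed limit or range.

## Robot

A 6-joint arm with a two-finger parallel gripper is mounted at the origin on the work surface. World frame = base frame: x ahead of the robot, y to its left, z up, the work surface at z = 0. Lengths are in m, angles in rad, forces in N, time in s.
With the tool pointing down it reaches from about 0.375 to 0.9 m from the base axis. Payload 3.1 kg.
Tool frame: the origin (TCP) lies at the very end of the fingers, on their centre line; the grasp point (between the pads) lies 19 mm behind it (grip_depth is the distance from the TCP to the grasp point, in m); z points along the fingers, y is the line along which they close (so a half turn about z gives the same grasp; the last joint's range is limited). The gripper opens to 85 mm and grips with 20 to 120 N. Pads are 22 mm wide; open, the fingers measure 114 mm over their backs; the gripper's body (76 mm by 85 mm) begins 54 mm behind the grasp point. The pads swing forward as they close: fully open they stand 13 mm farther back than shut.
Start: joints at [-1.375, 0.527, 1.433, -0, 1.181, -0.178], TCP at [0.229, -0.582, 0.21] pointing down, gripper open.
Joint ranges: [-3.08, 3.08], [-0.75, 2.2], [0.22, 2.44], [-1.43, 4.57], [0, 2.65], [-2.85, 2.85]. Speed limits (rad/s): [2.79, 2.79, 3.14, 3.14, 3.14, 3.14].

## Interface

Orientations are given as a unit quaternion [x, y, z, w].
In Python, from station import * gives the robot as it stands.
- The arm moves only by the tool apply_moves, never from a script. Its argument "plan" is a list of rows, each a list of 7 numbers: the shift along the tool's x, y, z in m, then the turn, a rotation vector about the tool's x, y, z in rad, then the gripper command: -1 is fully open, 1 is shut, values between are in proportion. In form: [[dx, dy, dz, wx, wy, wz, jaw], ...]. A call has 1 to 8 rows; each row shifts and turns the commanded pose from where the row before left it, along the tool's axes as they then stand; what a row does not reach is not made up. A row lasts 1/8 s, in which the tool goes at most 62.5 mm and 10.7 degrees, less where a joint would pass 70% of its speed; a pose out of reach is approached as far as the arm can. A call is refused whole if a number of a shift passes 0.0625 or a number of a turn 0.188, either way. A call with a gripper value outside its range is refused whole. The fingers move at their own pace and stop on an object; "force" is the grip in N (left out, the last holds). Time passes only in rows, so rows that do not move let the fingers close. It gives the time, the measured TCP pose, the force, the opening and the grip force at its end, in the units of the state.
- sense(): the state, without advancing time (a new reading comes with each control period).
- snapshot(name): name is "side" or "top"; returns the picture (384x512x3 uint8, red, green, blue); there is no depth.
- calibration(name): a dict with "camera_matrix" (3x3 intrinsics, pixels), "R" (3x3) and "t" (3): a world point X has camera coordinates R X + t. Camera axes: x right, y down, z forward; pixel columns grow to the right and rows downward; lengths in m; the calibration is good to about 2 mm. A picture is of the moment at which its call begins. calibration takes no time and is no camera call.
- sign_off(): hands the job in; it is judged then, once.
The state is a dict: "t": time; "q": joint angles; "qd": joint speeds; "tau": joint torques, N m; "tcp_pos": TCP position; "tool_rot": TCP orientation; "force": force on the tool from outside, world axes, zero at the start; "ft_torque": the same for the moment, N m; "finger_gap": opening from 0.0 (shut) to 1.0 (fully open); "gripper_force": force on a finger pad.
Only numpy, scipy, OpenCV 4.12 (cv2) and the standard library are available. Lean on these libraries where they do the work, as an engineer would, in place of code of your own. Each camera call takes 0.05 s, during which the arm holds its last target. There are 200 camera calls.

## Working session

There is one attempt and no reset: what is moved stays moved. The work goes in short steps, Python scripts to look and compute and a tool call to move; the robot and the scene stay as the last step left them, time stands still between calls to the robot, and variables do not carry over. Pictures are saved under pics/ and viewed, at most 14 in all, crops included, and the job is handed in when it is done.

Besides the shell and the picture viewer there is one more tool, called after "Request:" as name([rows], argument=value, ...), one row to a line, values as JSON. apply_moves: Moves the arm, as the interface text tells. Its arguments: {"type":"object","properties":{"plan":{"type":"array"},"force":{"type":"number"}},"required":["plan"]}

```bash
mkdir -p pics; ls
python3 - <<'E'
from station import *
import cv2
for n in("side","top"):
    im=snapshot(n);cv2.imwrite(f"pics/{n}0.png",im[:,:,::-1]);c=calibration(n);print(n,c)
s=sense();print(s)
E
```

```text
pics
side {'camera_matrix': array([[433.92149212,   0.        , 260.78819749],
       [  0.        , 433.92149212, 195.84747059],
       [  0.        ,   0.        ,   1.        ]]), 'R': array([[-0.99851109, -0.05440439,  0.00396958],
       [-0.04056356,  0.6918859 , -0.72086649],
       [ 0.0364718 , -0.71995421, -0.69306258]]), 't': array([0.55394685, 0.08928932, 1.2103987 ])}
top {'camera_matrix': array([[362.46330289,   0.        , 257.41369147],
       [  0.        , 362.46330289, 184.02353969],
       [  0.        ,   0.        ,   1.        ]]), 'R': array([[-0.02265696, -0.99948178, -0.02286559],
       [-0.99751836,  0.02412567, -0.06614438],
       [ 0.06666175,  0.02131021, -0.99754804]]), 't': array([0.01082111, 0.55321018, 0.93965578])}
{'t': 0.1, 'q': array([-1.37448535e+00,  5.28409482e-01,  1.43378618e+00, -1.88233611e-05,
        1.18141380e+00, -1.78484018e-01]), 'qd': array([ 0.00258019, -0.00363417, -0.00306737,  0.00056155,  0.00124311,
        0.00136713]), 'tau': array([-1.13280644e-04, -4.43304491e+01, -1.78586036e+01, -3.20271565e-04,
        3.90038156e-03,  3.78402323e-07]), 'tcp_pos': array([ 0.22869428, -0.58090636,  0.20920541]), 'tool_rot': array([ 9.82491248e-01,  1.86306014e-01, -1.76914929e-05, -1.00828867e-03]), 'force': array([-0.89100485,  0.08751192, -0.0702752 ]), 'ft_torque': array([ 0.02341717,  0.04296757, -0.01189947]), 'gripper_force': 0.0, 'finger_gap': 0.9999672364758991}
```

View pics/side0.png

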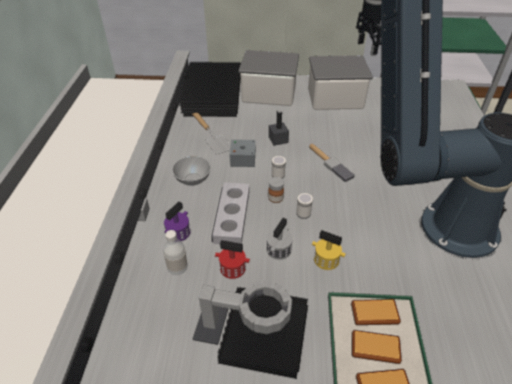

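View pics/top0.png

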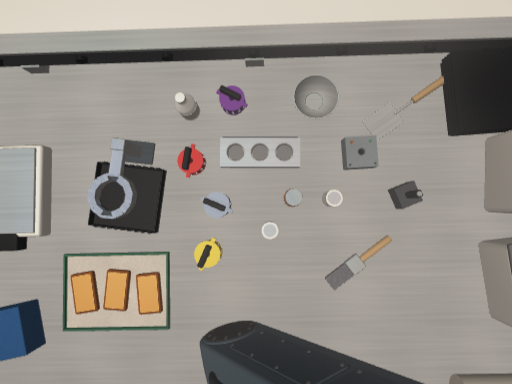

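Top view: sieve (steel, black bar) at (216,204), ring at (111,195) with its post towards (118,150), cartridges at (270,231) and (334,198), jar at (293,198), feeder sockets at (235/260/284,152), box at (361,152), stylus and holder at (405,195). I'll zoom in for edges.

```bash
cat > h.py <<'E'
from station import *
import cv2, numpy as np
from scipy.spatial.transform import Rotation as Rn
def ray(n,px):
    c=calibration(n);K,R,t=c["camera_matrix"],c["R"],np.array(c["t"])
    return -R.T@t, R.T@np.linalg.solve(K,[px[0],px[1],1])
def onz(n,px,z):
    o,d=ray(n,px);return o+d*(z-o[2])/d[2]
def proj(n,X):
    c=calibration(n);p=c["camera_matrix"]@(c["R"]@np.array(X)+c["t"]);return p[:2]/p[2]
def tri(pt,ps):
    A=[];b=[]
    for n,p in(("top",pt),("side",ps)):
        o,d=ray(n,p);d/=np.linalg.norm(d);P=np.eye(3)-np.outer(d,d);A.append(P);b.append(P@o)
    return np.linalg.lstsq(np.vstack(A),np.hstack(b),rcond=None)[0]
def crop(im,x0,y0,x1,y1,s,name):
    c=cv2.resize(im[y0:y1,x0:x1],None,fx=s,fy=s,interpolation=cv2.INTER_CUBIC);cv2.imwrite("pics/"+name,c[:,:,::-1] )
def st():
    s=sense();R=Rn.from_quat(s["tool_rot"]).as_matrix()
    print("t",round(s["t"],2),"tcp",s["tcp_pos"].round(4),"yaw of tool y",np.degrees(np.arctan2(R[1,1],R[0,1])).round(2),"z",R[:,2].round(3),"F",s["force"].round(1),"gap",round(s["finger_gap"],3),"gf",round(s["gripper_force"],1))
    return s,R
E
python3 - <<'E'
from h import *
t=cv2.imread("pics/top0.png")[:,:,::-1];s=cv2.imread("pics/side0.png")[:,:,::-1]
crop(t,80,130,240,240,5,"c1.png")
crop(t,215,130,425,250,3.8,"c2.png")
crop(s,190,110,350,230,5,"c3.png")
crop(s,190,210,350,330,5,"c4.png")
E
```

```text
(no output)
```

View pics/c1.png

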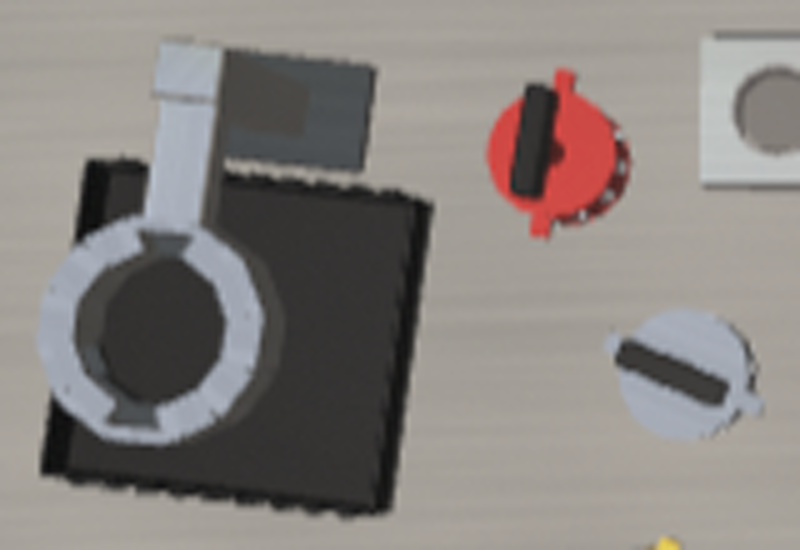

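View pics/c2.png

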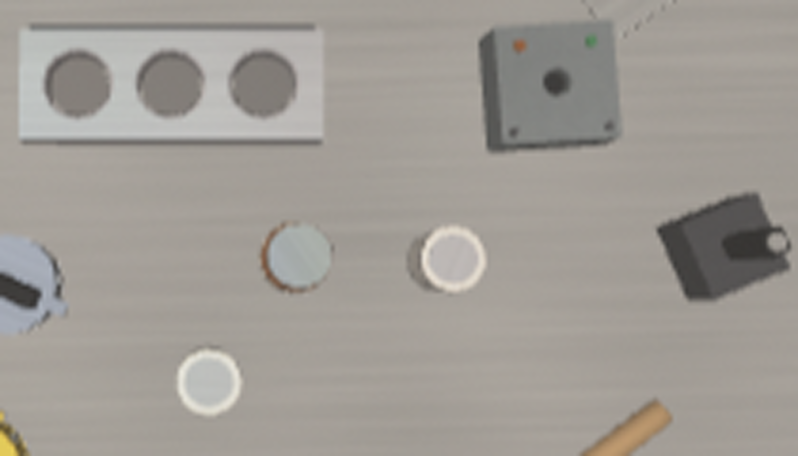

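View pics/c4.png

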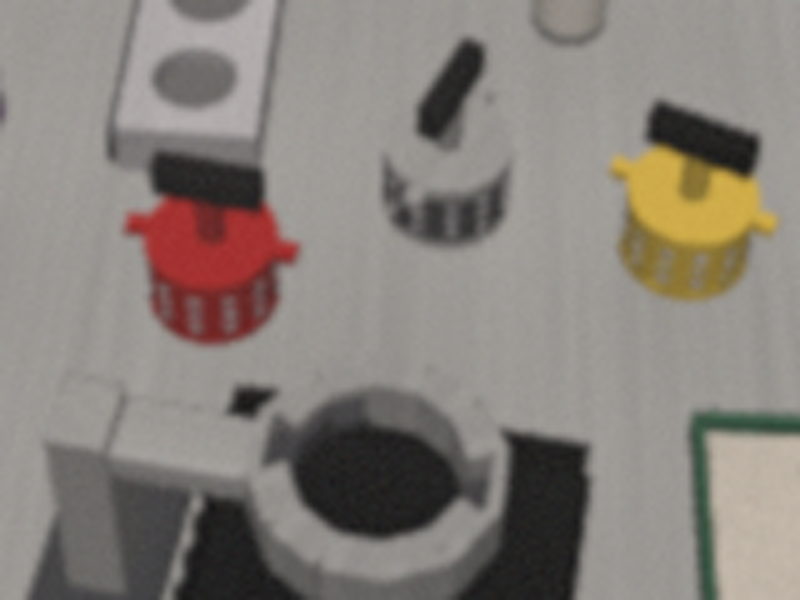

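View pics/c3.png

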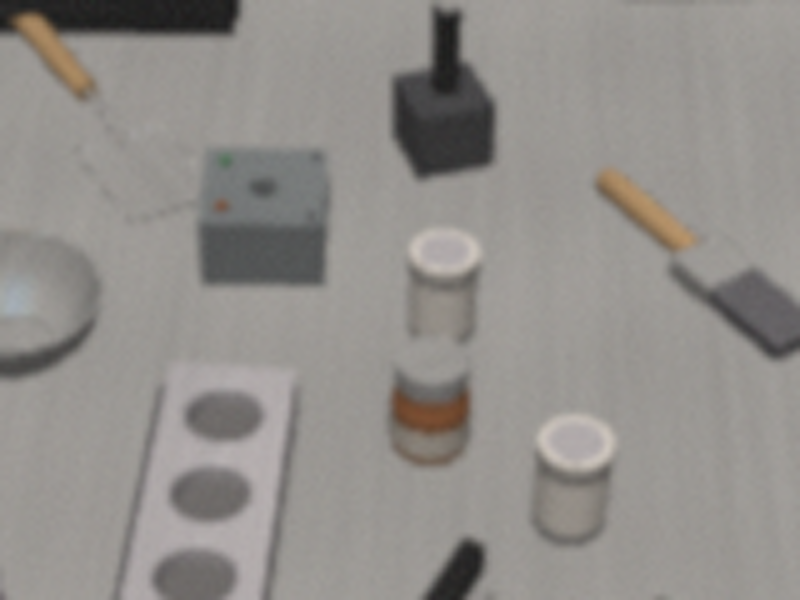

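Views show: sieve bar centre ≈ crop1 (672,371), lug tips (612,342)/(757,402); ring slots at (165,242)/(133,414), ring centre (151,328); sockets at crop2 (78/170/263,83); recess (556,82); cartridge tops (209,382),(453,258); stylus top (778,242). Side crops show the same items.

Run:
```python
from h import *
def u(c,x0,y0,s): return ((c[0]+.5)/s-.5+x0,(c[1]+.5)/s-.5+y0)
c1=lambda a,b:u((a,b),80,130,5);c2=lambda a,b:u((a,b),215,130,3.8);c3=lambda a,b:u((a,b),190,110,5);c4=lambda a,b:u((a,b),190,210,5)
L=[("s0",c2(78,83),c3(194,578),.034),("s1",c2(170,83),c3(209,493),.034),("s2",c2(263,83),c3(223,415),.034),
("recess",c2(556,82),c3(263,187),.05),("cA",c2(209,382),c3(576,443),.064),("cB",c2(453,258),c3(444,250),.064),("jar",c2(298,257),c3(432,360),.066),("sty",c2(778,242),c3(447,12),.1145),
("ring",c1(151,328),c4(378,475),.126),("bar",c1(672,371),c4(452,88),.098)]
for n,p,q,z in L: print(n,onz("top",p,z).round(4),onz("side",q,z).round(4),tri(p,q).round(4))
def ang(a,b,z,v="top"):
    d=onz(v,a,z)-onz(v,b,z);return np.degrees(np.arctan2(d[1],d[0])).round(1),np.linalg.norm(d).round(3),((onz(v,a,z)+onz(v,b,z))/2).round(4)
print("bar",ang(c1(616,352),c1(728,393),.098),"lugs",ang(c1(612,342),c1(757,402),.043))
print("ringx",ang(c1(165,242),c1(133,414),.11),"side",ang(c4(283,438),c4(475,480),.110,"side"))
print("post",ang(c1(190,70),c1(151,328),.12))
print("box edge",ang(c2(480,30),c2(610,22),.05),"holder",ang(c2(657,230),c2(755,195),.05),ang(c2(755,195),c2(790,268),.05))
print("sty side",tri(c2(735,245),c3(447,85)))
s,R=st();print(R)
```

```text
s0 [0.6391 0.0539 0.034 ] [0.6391 0.0581 0.034 ] [0.6397 0.0542 0.0298]
s1 [ 0.6374 -0.0095  0.034 ] [ 0.6376 -0.0063  0.034 ] [ 0.638  -0.0095  0.0307]
s2 [ 0.6358 -0.0734  0.034 ] [ 0.6361 -0.07    0.034 ] [ 0.6364 -0.0736  0.0305]
recess [ 0.6288 -0.2692  0.05  ] [ 0.6291 -0.2663  0.05  ] [ 0.6294 -0.27    0.0472]
cA [ 0.4342 -0.031   0.064 ] [ 0.4345 -0.0275  0.064 ] [ 0.4341 -0.031   0.0606]
cB [ 0.5118 -0.1933  0.064 ] [ 0.5117 -0.1921  0.064 ] [ 0.5118 -0.1936  0.0628]
jar [ 0.5148 -0.0915  0.066 ] [ 0.5161 -0.0892  0.066 ] [ 0.5155 -0.0917  0.0638]
sty [ 0.5158 -0.3842  0.1145] [ 0.516  -0.3763  0.1145] [ 0.516  -0.3872  0.1075]
ring [0.5281 0.345  0.126 ] [0.5269 0.3545 0.126 ] [0.5278 0.3488 0.1171]
bar [0.5026 0.1024 0.098 ] [0.5011 0.115  0.098 ] [0.5018 0.1041 0.086 ]
bar (np.float64(68.7), np.float64(0.058), array([0.5019, 0.1024, 0.098 ])) lugs (np.float64(66.4), np.float64(0.081), array([0.5028, 0.1038, 0.043 ]))
ringx (np.float64(-10.4), np.float64(0.084), array([0.529 , 0.3529, 0.11  ])) side (np.float64(-10.9), np.float64(0.083), array([0.5275, 0.3367, 0.11  ]))
post (np.float64(-8.4), np.float64(0.125), array([0.5901, 0.3384, 0.12  ]))
box edge (np.float64(92.0), np.float64(0.087), array([ 0.667 , -0.2634,  0.05  ])) holder (np.float64(108.3), np.float64(0.069), array([ 0.5386, -0.3649,  0.05  ])) (np.float64(22.7), np.float64(0.053), array([ 0.5249, -0.4081,  0.05  ]))
sty side [ 0.51524102 -0.38150095  0.05354334]
t 0.1 tcp [ 0.2287 -0.5809  0.2092] yaw of tool y -68.53 z [-0.     0.002 -1.   ] F [-0.9  0.1 -0.1] gap 1.0 gf 0.0
[[ 9.30580138e-01  3.66088020e-01 -4.10463960e-04]
 [ 3.66088091e-01 -9.30578105e-01  1.97467753e-03]
 [ 3.40937013e-04 -1.98786166e-03 -9.99997966e-01]]
```

Request:
apply_moves([
  [0, 0, 0, 0, 0, -0.16, -1],
  [0, 0, 0, 0, 0, -0.16, -1],
  [0, 0, 0, 0, 0, -0.16, -1],
  [0, 0, 0, 0, 0, -0.16, -1],
  [0, 0, 0, 0, 0, -0.163, -1],
  [0.046, 0, 0, 0, 0, 0, -1],
  [0.046, 0, 0, 0, 0, 0, -1],
  [0.046, 0, 0, 0, 0, 0, -1],
], force=40)

```text
t: 1.1
tcp_pos: [0.2819, -0.4525, 0.2096]
tool_rot: [0.832, 0.555, 0.0, -0.0]
force: [0.7, -0.2, 0.1]
finger_gap: 1.0
gripper_force: 0.0
```

Request:
apply_moves([
  [0.046, 0, 0, 0, 0, 0, -1],
  [0.046, 0, 0, 0, 0, 0, -1],
  [0.046, 0, 0, 0, 0, 0, -1],
  [0.046, 0, 0, 0, 0, 0, -1],
  [0.046, 0, 0, 0, 0, 0, -1],
  [0.046, 0, 0, 0, 0, 0, -1],
  [0.046, 0, 0, 0, 0, 0, -1],
  [0.046, 0, 0, 0, 0, 0, -1],
])

```text
t: 2.1
tcp_pos: [0.4229, -0.1127, 0.21]
tool_rot: [0.832, 0.555, -0.0, -0.0]
force: [0.8, 0.1, -0.0]
finger_gap: 1.002
gripper_force: 0.0
```

Request:
apply_moves([
  [0.046, -0.01, 0, 0, 0, 0, -1],
  [0.046, 0, 0, 0, 0, 0, -1],
  [0.046, 0, 0, 0, 0, 0, -1],
  [0.046, 0, 0, 0, 0, 0, -1],
  [0.023, 0, 0, 0, 0, 0, -1],
  [0, 0, 0, 0, 0, 0, -1],
])

```text
t: 2.85
tcp_pos: [0.4927, 0.0822, 0.2098]
tool_rot: [0.831, 0.557, -0.0, -0.0]
force: [0.9, -0.5, -0.2]
finger_gap: 1.0
gripper_force: 0.0
```

```bash
cat >> h.py <<'E'
def to(x,y,z=None,yaw=None):
    s,R=st();a=np.array([x,y,s["tcp_pos"][2] if z is None else z])-s["tcp_pos"]
    print("tool shift now",(R.T@a).round(4))
    if yaw is not None:
        cur=np.degrees(np.arctan2(R[1,1],R[0,1]));d=np.radians(cur-yaw);r=np.radians(yaw)
        R2=np.array([[-np.sin(r),np.cos(r),0],[np.cos(r),np.sin(r),0],[0,0,-1]]).astype(float)
        print("wz",d.round(4),"shift after turn",(R2.T@a).round(4))
E
python3 - <<'E'
from h import *
to(.5025,.1035,.07,-22.5)
s=snapshot("side");t=snapshot("top")
a=cv2.resize(s[140:290,190:390],None,fx=3,fy=3,interpolation=2);b=cv2.resize(t[140:290,150:275],None,fx=3,fy=3,interpolation=2)
cv2.imwrite("pics/g1.png",np.hstack([a,b[:a.shape[0]]])[:,:800,::-1])
E
```

```text
t 2.85 tcp [0.4927 0.0822 0.2098] yaw of tool y -22.34 z [-0.  0. -1.] F [ 0.9 -0.5 -0.2] gap 1.0 gf 0.0
tool shift now [0.0234 0.001  0.1398]
wz 0.0028 shift after turn [0.0234 0.0009 0.1398]
```

View pics/g1.png

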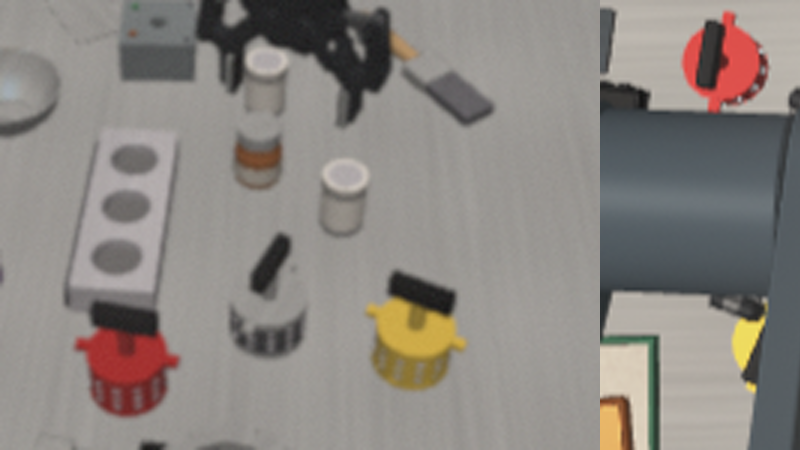

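Side view: sieve unmoved, neighbours clear of the fingers. Descending.

Request:
apply_moves([
  [0.0234, 0.001, 0, 0, 0, 0, -1],
  [0, 0, 0.03, 0, 0, 0, -1],
  [0, 0, 0.04, 0, 0, 0, -1],
  [0, 0, 0.04, 0, 0, 0, -1],
  [0, 0, 0.03, 0, 0, 0, -1],
  [0, 0, 0, 0, 0, 0, -1],
])

```text
t: 3.7
tcp_pos: [0.5004, 0.1009, 0.0683]
tool_rot: [0.832, 0.555, -0.002, -0.002]
force: [0.4, -0.3, -0.4]
finger_gap: 0.997
gripper_force: 0.0
```

Run:
```python
from h import *
to(.5025,.1035,.07,-22.5)
s=snapshot("side")
print(proj("side",sense()["tcp_pos"]))
crop(s,220,190,340,280,6,"g2.png")
```

```text
t 3.7 tcp [0.5004 0.1009 0.0683] yaw of tool y -22.62 z [-0.006 -0.    -1.   ] F [ 0.4 -0.3 -0.4] gap 0.997 gf 0.0
tool shift now [ 0.0032  0.001  -0.0017]
wz -0.0021 shift after turn [ 0.0032  0.001  -0.0017]
[279.47890557 230.57267553]
```

View pics/g2.png

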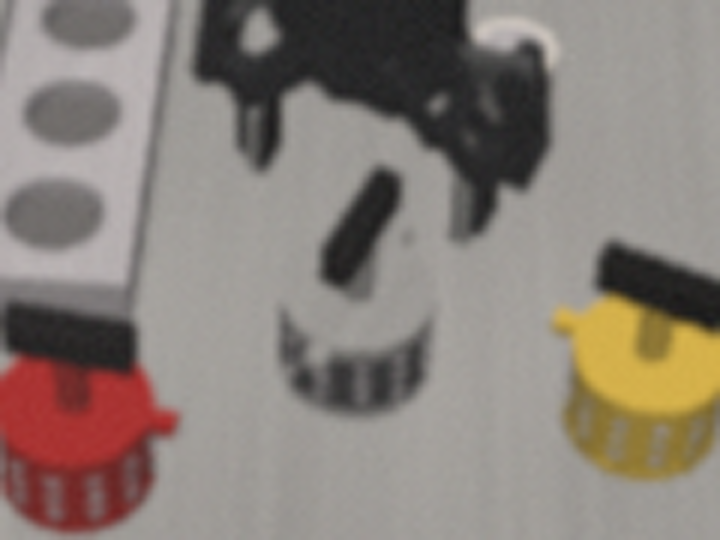

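Fingertips straddle the bar (bar centre at crop (360,228)); it looks slightly further +y than the tool.

Run:
```python
from h import *
for p in((360,225),(360,230)):print(onz("side",(220+(p[0]+.5)/6-.5,190+(p[1]+.5)/6-.5),.091))
```

```text
[0.50205039 0.10835271 0.091     ]
[0.50198539 0.11115229 0.091     ]
```

Request:
apply_moves([
  [0.004, 0.001, -0.001, 0, 0, 0, -1],
  [0, 0, 0, 0, 0, 0, -1],
  [0, 0, 0, 0, 0, 0, 1],
  [0, 0, 0, 0, 0, 0, 1],
  [0, 0, 0, 0, 0, 0, 1],
  [0, 0, 0, 0, 0, 0, 1],
  [0, 0, 0, 0, 0, 0, 1],
  [0, 0, 0, 0, 0, 0, 1],
], force=60)

```text
t: 4.75
tcp_pos: [0.5045, 0.1055, 0.0712]
tool_rot: [0.832, 0.555, -0.0, -0.0]
force: [-2.1, -0.4, 3.4]
finger_gap: 0.142
gripper_force: 59.1
```

Request:
apply_moves([
  [0, 0, -0.01, 0, 0, 0, 1],
  [0, 0, -0.03, 0, 0, 0, 1],
  [0, 0, -0.04, 0, 0, 0, 1],
  [0, 0, -0.04, 0, 0, 0, 1],
  [0, 0, -0.03, 0, 0, 0, 1],
  [0, 0, 0, 0, 0, 0, 1],
  [0, 0, 0, 0, 0, 0, 1],
])

```text
t: 5.62
tcp_pos: [0.5041, 0.1054, 0.2202]
tool_rot: [0.832, 0.555, -0.001, -0.001]
force: [0.3, 1.5, -2.0]
finger_gap: 0.136
gripper_force: 58.6
```

Run:
```python
from h import *
to(.528,.347,.225,80.5)
```

```text
t 5.62 tcp [0.5041 0.1054 0.2202] yaw of tool y -22.52 z [-0.002 -0.    -1.   ] F [ 0.3  1.5 -2. ] gap 0.136 gf 58.6
tool shift now [ 0.2324 -0.0704 -0.0049]
wz -1.7981 shift after turn [ 0.0163  0.2423 -0.0048]
```

Request:
apply_moves([
  [0, 0, 0, 0, 0, -0.15, 1],
  [0, 0, 0, 0, 0, -0.15, 1],
  [0, 0, 0, 0, 0, -0.15, 1],
  [0, 0, 0, 0, 0, -0.15, 1],
  [0, 0, 0, 0, 0, -0.15, 1],
  [0, 0, 0, 0, 0, -0.15, 1],
  [0, 0, 0, 0, 0, -0.15, 1],
  [0, 0, 0, 0, 0, -0.15, 1],
])

```text
t: 6.62
tcp_pos: [0.5036, 0.1054, 0.2189]
tool_rot: [0.37, 0.929, -0.001, -0.002]
force: [0.3, 0.7, -0.6]
finger_gap: 0.137
gripper_force: 58.7
```

Request:
apply_moves([
  [0, 0, 0, 0, 0, -0.15, 1],
  [0, 0, 0, 0, 0, -0.15, 1],
  [0, 0, 0, 0, 0, -0.15, 1],
  [0, 0, 0, 0, 0, -0.148, 1],
  [0.016, 0.03, 0, 0, 0, 0, 1],
  [0, 0.04, 0, 0, 0, 0, 1],
  [0, 0.04, 0, 0, 0, 0, 1],
  [0, 0.04, 0, 0, 0, 0, 1],
])

```text
t: 7.62
tcp_pos: [0.5129, 0.2568, 0.2187]
tool_rot: [0.083, 0.997, -0.001, -0.002]
force: [0.2, -0.0, -1.6]
finger_gap: 0.133
gripper_force: 58.7
```

Request:
apply_moves([
  [0, 0.03, 0, 0, 0, 0, 1],
  [0, 0.02, 0, 0, 0, 0, 1],
  [0, 0.02, 0, 0, 0, 0, 1],
  [0, 0.01, 0, 0, 0, 0, 1],
  [0, 0, 0, 0, 0, 0, 1],
])

```text
t: 8.25
tcp_pos: [0.5272, 0.335, 0.2209]
tool_rot: [0.083, 0.997, -0.0, -0.0]
force: [-0.4, -0.5, -1.1]
finger_gap: 0.135
gripper_force: 58.7
```

Run:
```python
from h import *
to(.528,.347,.225,80.5)
s=snapshot("side");t=snapshot("top")
a=cv2.resize(s[200:360,170:350],None,fx=3,fy=3,interpolation=2);b=cv2.resize(t[140:300,60:145],None,fx=3,fy=3,interpolation=2)
cv2.imwrite("pics/r1.png",np.hstack([a,b])[:,:,::-1]);print(a.shape,b.shape)
```

```text
t 8.25 tcp [0.5272 0.335  0.2209] yaw of tool y 80.53 z [-0. -0. -1.] F [-0.4 -0.5 -1.1] gap 0.135 gf 58.7
tool shift now [ 0.0012  0.012  -0.0041]
wz 0.0005 shift after turn [ 0.0012  0.012  -0.0041]
(480, 540, 3) (480, 255, 3)
```

View pics/r1.png

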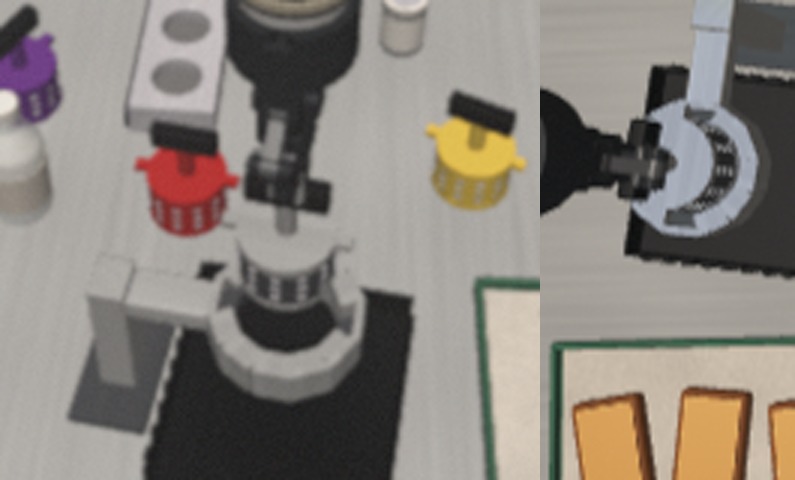

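Side view: drum hangs above the ring, lugs roughly along the slots; top view: drum disc partly over the hole. Now measure ring and drum numerically.

Run:
```python
from h import *
from scipy.optimize import least_squares
t0=cv2.imread("pics/top0.png").astype(int);s0=cv2.imread("pics/side0.png").astype(int)
def fit(pts,n,z,r,g):  # circle radius r at height z, fitted to rays on plane
    P=np.array([onz(n,p,z)[:2] for p in pts])
    f=least_squares(lambda c:np.hypot(*(P-c[:2]).T)-c[2],[g[0],g[1],r],loss="soft_l1",f_scale=.001)
    return f.x.round(4),np.abs(f.fun).mean().round(4)
def edges(im,n,c,z,r,band,angs):  # strongest radial gradient near radius r around c
    g=cv2.GaussianBlur(im.astype(np.float32).sum(2),(0,0),.7);out=[]
    for a in np.radians(angs):
        rs=np.arange(r-band,r+band,.0005)
        q=np.array([proj(n,[c[0]+k*np.cos(a),c[1]+k*np.sin(a),z]) for k in rs],np.float32)
        v=cv2.remap(g,q[None,:,0],q[None,:,1],1)[0];d=np.abs(np.gradient(v));out.append(q[d.argmax()])
    return out
A=[a for a in range(-180,180,6) if abs(a+9)>20]
for n,im in(("top",t0),("side",s0)):
    for name,z,r in(("outer top",.126,.053),("inner top",.126,.036)):
        c=(.528,.347)
        AA=[a for a in A if abs(abs(a+9)-180)>20]
        for _ in range(2):
            e=edges(im,n,c,z,r,.01,AA);f=fit(e,n,z,r,c);c=f[0][:2]
        print(n,name,f)
    for name,c,z,r in(("s0",(.639,.055),.034,.0225),("s1",(.6375,-.009),.034,.0225),("s2",(.636,-.073),.034,.0225),("cA",(.434,-.031),.064,.021),("cB",(.512,-.193),.064,.021),("rec",(.629,-.269),.05,.009)):
        for _ in range(2):
            e=edges(im,n,c,z,r,.006,range(0,360,8));f=fit(e,n,z,r,c);c=f[0][:2]
        print(n,name,f)
t=snapshot("top");s=snapshot("side")
for d in(0,): 
    zt=.2209-.0712+.046
    e=edges(t,"top",(.527,.335),zt,.033,.008,range(-120,-60,5));print("disc top",[onz("top",p,zt)[:2].round(4).tolist() for p in e[::3]],fit(e,"top",zt,.033,(.527,.335)))
    P=np.array([onz("top",p,zt)[:2] for p in e]);print(least_squares(lambda c:np.hypot(*(P-c).T)-.033,[.527,.335],loss="soft_l1",f_scale=.001).x)
    zb=.2209-.0712
    e=edges(s,"side",(.527,.335),zb,.033,.006,range(20,160,5))
    P=np.array([onz("side",p,zb)[:2] for p in e]);r=least_squares(lambda c:np.hypot(*(P-c).T)-.033,[.527,.335],loss="soft_l1",f_scale=.001);print("drum bottom side",r.x,np.abs(r.fun).mean())
```

```text
Traceback (most recent call last):
  File "h.py", line 10, in proj
    c=calibration(n);p=c["camera_matrix"]@(c["R"]@np.array(X)+c["t"]);return p[:2]/p[2]
ValueError: time passes only in moves, steps and waits
```

```bash
cat > m.py <<'E'
import h
from h import *
from scipy.optimize import least_squares
_C={n:calibration(n) for n in("top","side")}
h.calibration=lambda n:_C[n]
def circ(P,g,r=None):
    if r: f=least_squares(lambda c:np.hypot(*(P-c).T)-r,g,loss="soft_l1",f_scale=.001)
    else: f=least_squares(lambda c:np.hypot(*(P-c[:2]).T)-c[2],[*g,.03],loss="soft_l1",f_scale=.001)
    return f.x.round(4),np.abs(f.fun).mean().round(4)
def edges(im,n,c,z,r,band,angs):
    g=cv2.GaussianBlur(im.astype(np.float32).sum(2),(0,0),.7);out=[]
    for a in np.radians(angs):
        q=np.array([proj(n,[c[0]+k*np.cos(a),c[1]+k*np.sin(a),z]) for k in np.arange(r-band,r+band,.0005)],np.float32)
        v=cv2.remap(g,q[None,:,0],q[None,:,1],1)[0];out.append(onz(n,q[np.abs(np.gradient(v)).argmax()],z)[:2])
    return np.array(out)
def find(im,n,c,z,r,band=.006,angs=range(0,360,8),free=False):
    for _ in range(3): f=circ(edges(im,n,c,z,r,band,angs),c,None if free else r);c=f[0][:2]
    return f
E
python3 - <<'E'
from m import *
t0=cv2.imread("pics/top0.png");s0=cv2.imread("pics/side0.png")
A=[a for a in range(-180,180,6) if abs(a+9)>20 and abs(abs(a+9)-180)>20]
for n,im in(("top",t0),("side",s0)):
    for z,r in((.126,.053),(.126,.036)): print(n,"ring",r,find(im,n,(.528,.347),z,r,.009,A,True))
    for name,c,z,r in(("s0",(.639,.055),.034,.0225),("s1",(.6375,-.009),.034,.0225),("s2",(.636,-.073),.034,.0225),("cA",(.434,-.031),.064,.021),("cB",(.512,-.193),.064,.021),("rec",(.629,-.269),.05,.009)):
        print(n,name,find(im,n,c,z,r,free=True))
t=snapshot("top");s=snapshot("side")
zb=.2209-.0712
print("disc top",find(t,"top",(.527,.335),zb+.046,.033,.008,range(-120,-60,5)))
print("drum bottom side",find(s,"side",(.527,.338),zb,.033,.006,range(20,160,5)))
E
```

```text
top ring 0.053 (array([0.5276, 0.346 , 0.0535]), np.float64(0.0006))
top ring 0.036 (array([0.5276, 0.3461, 0.036 ]), np.float64(0.0005))
top s0 (array([0.6389, 0.0545, 0.0233]), np.float64(0.0004))
top s1 (array([ 0.6371, -0.0092,  0.0232]), np.float64(0.0005))
top s2 (array([ 0.6355, -0.0727,  0.0232]), np.float64(0.0006))
top cA (array([ 0.4343, -0.0305,  0.021 ]), np.float64(0.0003))
top cB (array([ 0.5115, -0.1935,  0.0212]), np.float64(0.0004))
top rec (array([ 0.6288, -0.2692,  0.0084]), np.float64(0.0006))
side ring 0.053 (array([0.5273, 0.3483, 0.0533]), np.float64(0.0019))
side ring 0.036 (array([0.5273, 0.3477, 0.0357]), np.float64(0.0006))
side s0 (array([0.6386, 0.058 , 0.0217]), np.float64(0.0006))
side s1 (array([ 0.6375, -0.0063,  0.0221]), np.float64(0.0007))
side s2 (array([ 0.6361, -0.0701,  0.0219]), np.float64(0.0007))
side cA (array([ 0.4342, -0.0282,  0.0219]), np.float64(0.0009))
side cB (array([ 0.5113, -0.1909,  0.0222]), np.float64(0.0011))
side rec (array([ 0.6298, -0.2662,  0.0078]), np.float64(0.001))
disc top (array([0.5294, 0.3309]), np.float64(0.0004))
drum bottom side (array([0.5288, 0.3322]), np.float64(0.0016))
```

Request:
apply_moves([
  [0, 0, 0, 0, 0, 0, 1],
  [-0.004, 0.007, 0, 0, 0, 0, 1],
  [0, 0.006, 0.008, 0, 0, 0, 1],
  [0, 0, 0.008, 0, 0, 0, 1],
  [0, 0, 0, 0, 0, 0, 1],
  [0, 0, 0, 0, 0, 0, 1],
])

```text
t: 9.2
tcp_pos: [0.5331, 0.347, 0.2048]
tool_rot: [0.083, 0.997, -0.0, -0.0]
force: [0.5, -0.1, -2.5]
finger_gap: 0.14
gripper_force: 58.7
```

```bash
cat > d.py <<'E'
from m import *
t=snapshot("top");s=snapshot("side");S,R=st();p=S["tcp_pos"];zb=p[2]-.0712
print("disc top",find(t,"top",p[:2],zb+.046,.033,.008,range(-120,-60,5)))
print("drum bottom side",find(s,"side",p[:2],zb,.033,.006,range(20,160,5)))
A=[a for a in range(-180,180,6) if abs(a+9)>20 and abs(abs(a+9)-180)>20]
print("ring side now",find(s,"side",(.5273,.348),.126,.053,.005,range(0,180,6)))
to(.5255,.349,None,80.5)
E
python3 d.py
```

```text
t 9.3 tcp [0.5334 0.3471 0.2053] yaw of tool y 80.5 z [ 0.  0. -1.] F [-0.4 -0.7 -1.7] gap 0.134 gf 58.7
disc top (array([0.5347, 0.3439]), np.float64(0.0002))
drum bottom side (array([0.5364, 0.3485]), np.float64(0.0022))
ring side now (array([0.5271, 0.3485]), np.float64(0.0009))
t 9.3 tcp [0.5334 0.3471 0.2053] yaw of tool y 80.5 z [ 0.  0. -1.] F [-0.4 -0.7 -1.7] gap 0.134 gf 58.7
tool shift now [ 0.0081  0.0006 -0.    ]
wz -0.0001 shift after turn [0.0081 0.0006 0.    ]
```

Request:
apply_moves([
  [0.004, 0, 0, 0, 0, 0, 1],
  [0.0035, 0.001, 0, 0, 0, 0, 1],
  [0, 0, 0, 0, 0, 0, 1],
  [0, 0, 0, 0, 0, 0, 1],
])

```text
t: 9.8
tcp_pos: [0.526, 0.3494, 0.2053]
tool_rot: [0.083, 0.997, 0.0, 0.0]
force: [-0.4, -0.1, -1.7]
finger_gap: 0.141
gripper_force: 58.7
```

```bash
python3 d.py
python3 - <<'E'
from h import *
s=snapshot("side");t=snapshot("top")
a=cv2.resize(s[240:345,215:315],None,fx=5,fy=5,interpolation=2);b=cv2.resize(t[160:240,85:145],None,fx=5,fy=5,interpolation=2)
b=cv2.copyMakeBorder(b,0,a.shape[0]-b.shape[0],0,0,0)
cv2.imwrite("pics/r2.png",np.hstack([a,b])[:,:,::-1])
E
```

```text
t 9.9 tcp [0.5261 0.3493 0.2052] yaw of tool y 80.5 z [ 0.  0. -1.] F [ 1.   0.1 -2.2] gap 0.135 gf 58.7
disc top (array([0.5266, 0.3463]), np.float64(0.0003))
drum bottom side (array([0.5276, 0.3555]), np.float64(0.0007))
ring side now (array([0.527 , 0.3485]), np.float64(0.001))
t 9.9 tcp [0.5261 0.3493 0.2052] yaw of tool y 80.5 z [ 0.  0. -1.] F [ 1.   0.1 -2.2] gap 0.135 gf 58.7
tool shift now [ 0.0005 -0.0004 -0.    ]
wz 0.0 shift after turn [ 0.0005 -0.0004  0.    ]
```

View pics/r2.png

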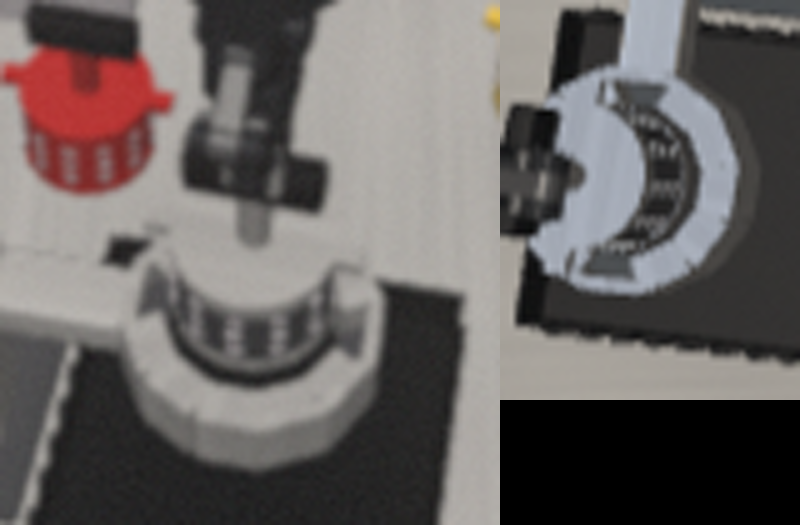

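Request:
apply_moves([
  [0, -0.0005, 0.006, 0, 0, 0, 1],
  [0, 0, 0.006, 0, 0, 0, 1],
  [0, 0, 0.006, 0, 0, 0, 1],
  [0, 0, 0.006, 0, 0, 0, 1],
  [0, 0, 0.006, 0, 0, 0, 1],
  [0, 0, 0.006, 0, 0, 0, 1],
  [0, 0, 0.004, 0, 0, 0, 1],
  [0, 0, 0, 0, 0, 0, 1],
])

```text
t: 11.0
tcp_pos: [0.5257, 0.3487, 0.1647]
tool_rot: [0.083, 0.997, -0.0, -0.0]
force: [-0.5, 0.0, -1.7]
finger_gap: 0.133
gripper_force: 58.7
```

```bash
python3 d.py
```

```text
t 11.1 tcp [0.5261 0.3489 0.1653] yaw of tool y 80.5 z [ 0.  0. -1.] F [ 0.1  0.2 -2.4] gap 0.133 gf 58.7
disc top (array([0.5312, 0.3387]), np.float64(0.0034))
drum bottom side (array([0.5221, 0.3513]), np.float64(0.0026))
ring side now (array([0.527 , 0.3484]), np.float64(0.001))
t 11.1 tcp [0.5261 0.3489 0.1653] yaw of tool y 80.5 z [ 0.  0. -1.] F [ 0.1  0.2 -2.4] gap 0.133 gf 58.7
tool shift now [ 0.0006 -0.     -0.    ]
wz 0.0001 shift after turn [ 0.0006 -0.      0.    ]
```

No contact; the drum is inside the opening. Continue down to the ledge.

Request:
apply_moves([
  [0, 0, 0.004, 0, 0, 0, 1],
  [0, 0, 0.004, 0, 0, 0, 1],
  [0, 0, 0.004, 0, 0, 0, 1],
  [0, 0, 0.004, 0, 0, 0, 1],
  [0, 0, 0.004, 0, 0, 0, 1],
  [0, 0, 0.003, 0, 0, 0, 1],
  [0, 0, 0, 0, 0, 0, 1],
])

```text
t: 11.98
tcp_pos: [0.5257, 0.3487, 0.1418]
tool_rot: [0.083, 0.997, -0.0, -0.0]
force: [0.5, -1.2, -2.5]
finger_gap: 0.135
gripper_force: 58.7
```

Request:
apply_moves([
  [0, 0, 0.001, 0, 0, 0, 1],
  [0, 0, 0, 0, 0, 0.1, 1],
  [0, 0, 0, 0, 0, 0.1, 1],
  [0, 0, 0, 0, 0, 0.1, 1],
  [0, 0, 0, 0, 0, 0, 1],
])

```text
t: 12.6
tcp_pos: [0.5261, 0.3489, 0.1413]
tool_rot: [0.23, 0.973, 0.0, 0.0]
force: [1.2, 0.5, -2.2]
finger_gap: 0.138
gripper_force: 58.6
```

```bash
python3 -c "
from h import *
s,R=st();print(s['ft_torque'])"
```

```text
t 12.6 tcp [0.5261 0.3489 0.1413] yaw of tool y 63.38 z [ 0.  0. -1.] F [ 1.2  0.5 -2.2] gap 0.138 gf 58.6
[ 0.00391421 -0.05380519  0.02366991]
```

Request:
apply_moves([
  [0, 0, 0, 0, 0, 0.12, 1],
  [0, 0, 0, 0, 0, 0.12, 1],
  [0, 0, 0, 0, 0, 0.12, 1],
  [0, 0, 0, 0, 0, 0.12, 1],
  [0, 0, 0, 0, 0, 0.12, 1],
  [0, 0, 0, 0, 0, 0.12, 1],
  [0, 0, 0, 0, 0, 0.028, 1],
  [0, 0, 0, 0, 0, 0, 1],
])

```text
t: 13.6
tcp_pos: [0.5264, 0.3489, 0.1413]
tool_rot: [0.569, 0.822, 0.0, 0.0]
force: [1.0, 0.2, -1.8]
finger_gap: 0.136
gripper_force: 58.6
```

```bash
python3 -c "
from h import *
s,R=st();print(s['ft_torque'])"
```

```text
t 13.6 tcp [0.5264 0.3489 0.1413] yaw of tool y 20.57 z [ 0.001  0.    -1.   ] F [ 1.   0.2 -1.8] gap 0.136 gf 58.6
[ 0.03412445 -0.21608288  0.0609795 ]
```

Request:
apply_moves([
  [0, 0, 0.003, 0, 0, 0, 1],
  [0, 0, 0.003, 0, 0, 0, 1],
  [0, 0, 0, 0, 0, 0, 1],
])

```text
t: 13.98
tcp_pos: [0.5262, 0.3489, 0.1349]
tool_rot: [0.57, 0.822, 0.0, 0.0]
force: [1.6, -1.1, -2.4]
finger_gap: 0.136
gripper_force: 58.7
```

Request:
apply_moves([
  [0, 0, 0.0015, 0, 0, 0, 1],
  [0, 0, 0.001, 0, 0, 0, 1],
  [0, 0, 0, 0, 0, 0, 1],
  [0, 0, 0, 0, 0, 0, -0.6],
  [0, 0, 0, 0, 0, 0, -0.6],
  [0, 0, 0, 0, 0, 0, -0.6],
  [0, 0, 0, 0, 0, 0, -0.6],
])

```text
t: 14.85
tcp_pos: [0.5258, 0.3488, 0.1326]
tool_rot: [0.57, 0.821, -0.0, -0.0]
force: [0.2, 0.0, 0.4]
finger_gap: 0.802
gripper_force: 0.0
```

Request:
apply_moves([
  [0, 0, -0.02, 0, 0, 0, -0.6],
  [0, 0, -0.04, 0, 0, 0, -0.6],
  [0, 0, -0.05, 0, 0, 0, -0.6],
  [0, 0, -0.02, 0, 0, 0, -0.6],
  [0, 0, 0, 0, 0, 0, -0.6],
])

```text
t: 15.48
tcp_pos: [0.5269, 0.3493, 0.2648]
tool_rot: [0.57, 0.821, 0.002, 0.001]
force: [-0.3, 0.3, 0.3]
finger_gap: 0.803
gripper_force: 0.0
```

Run:
```python
from h import *
to(.4343,-.029,.2,0)
s=snapshot("side");t=snapshot("top")
a=cv2.resize(s[220:345,205:325],None,fx=4,fy=4,interpolation=2);b=cv2.resize(t[150:240,80:150],None,fx=4,fy=4,interpolation=2)
b=cv2.copyMakeBorder(b,0,a.shape[0]-b.shape[0],0,0,0)
cv2.imwrite("pics/r3.png",np.hstack([a,b])[:,:,::-1])
```

```text
t 15.47 tcp [0.5269 0.3493 0.2648] yaw of tool y 20.46 z [ 0.004  0.002 -1.   ] F [-0.3  0.3  0.3] gap 0.803 gf 0.0
tool shift now [-0.3221 -0.2193  0.0637]
wz 0.3571 shift after turn [-0.3783 -0.0926  0.0648]
```

View pics/r3.png

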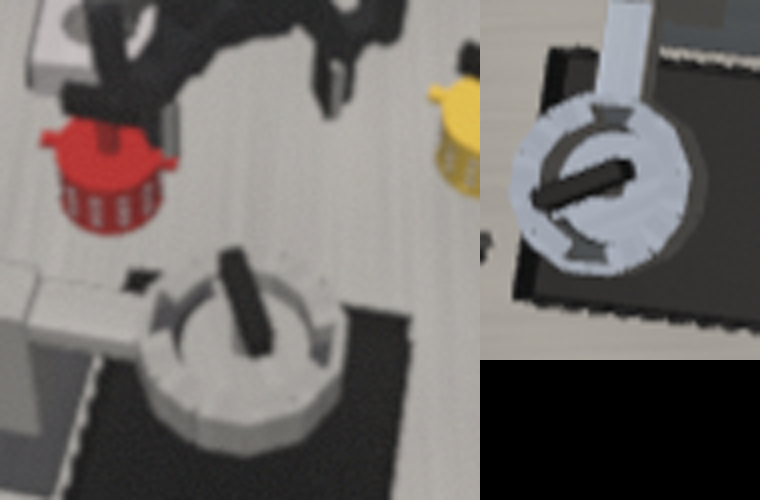

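Sieve sits level in the ring with the bar ~60° past the slots, locked. Next: cartridge A.

Request:
apply_moves([
  [0, 0, 0, 0, 0, 0.12, -1],
  [0, 0, 0, 0, 0, 0.12, -1],
  [0, 0, 0, 0, 0, 0.117, -1],
  [-0.03, -0.01, 0.01, 0, 0, 0, -1],
  [-0.045, -0.012, 0.02, 0, 0, 0, -1],
  [-0.045, -0.012, 0, 0, 0, 0, -1],
  [-0.045, -0.012, 0, 0, 0, 0, -1],
  [-0.045, -0.012, 0, 0, 0, 0, -1],
])

```text
t: 16.58
tcp_pos: [0.4661, 0.1374, 0.2308]
tool_rot: [0.707, 0.707, -0.002, -0.001]
force: [-0.3, -0.3, -0.0]
finger_gap: 0.998
gripper_force: 0.0
```

Request:
apply_moves([
  [-0.045, -0.012, 0, 0, 0, 0, -1],
  [-0.045, -0.012, 0, 0, 0, 0, -1],
  [-0.04, -0.01, 0, 0, 0, 0, -1],
  [-0.03, 0, 0, 0, 0, 0, -1],
  [-0.008, 0, 0, 0, 0, 0, -1],
  [0, 0, 0, 0, 0, 0, -1],
])

```text
t: 17.32
tcp_pos: [0.4333, -0.0289, 0.2318]
tool_rot: [0.708, 0.707, -0.0, -0.001]
force: [-0.4, 0.2, 0.1]
finger_gap: 1.0
gripper_force: 0.0
```

Run:
```python
from m import *
s=snapshot("side");t=snapshot("top")
for n,c in(("cA",(.4343,-.028)),("cB",(.5114,-.1907))): print(n,find(s,"side",c,.064,.0215))
to(.4343,-.028,.03,0)
```

```text
cA (array([ 0.4344, -0.0286]), np.float64(0.0009))
cB (array([ 0.5115, -0.1911]), np.float64(0.001))
t 17.43 tcp [ 0.4335 -0.0282  0.2321] yaw of tool y 0.04 z [-0.001  0.001 -1.   ] F [0.4 0.4 0.1] gap 0.999 gf 0.0
tool shift now [-0.      0.0011  0.2021]
wz 0.0007 shift after turn [2.000e-04 8.000e-04 2.021e-01]
```

Request:
apply_moves([
  [0, 0.001, 0.03, 0, 0, 0, -1],
  [0, 0, 0.04, 0, 0, 0, -1],
  [0, 0, 0.04, 0, 0, 0, -1],
  [0, 0, 0.04, 0, 0, 0, -1],
  [0, 0, 0.03, 0, 0, 0, -1],
  [0, 0, 0.022, 0, 0, 0, -1],
  [0, 0, 0, 0, 0, 0, -1],
])

```text
t: 18.3
tcp_pos: [0.4339, -0.0278, 0.0293]
tool_rot: [0.707, 0.708, -0.001, -0.002]
force: [0.3, 0.0, 0.7]
finger_gap: 0.998
gripper_force: 0.0
```

Request:
apply_moves([
  [0, 0, 0, 0, 0, 0, 1],
  [0, 0, 0, 0, 0, 0, 1],
  [0, 0, 0, 0, 0, 0, 1],
  [0, 0, 0, 0, 0, 0, 1],
  [0, 0, 0, 0, 0, 0, 1],
  [0, 0, -0.01, 0, 0, 0, 1],
  [0, 0, -0.03, 0, 0, 0, 1],
  [0, 0, -0.04, 0, 0, 0, 1],
], force=50)

```text
t: 19.3
tcp_pos: [0.4342, -0.029, 0.1115]
tool_rot: [0.707, 0.707, -0.0, -0.001]
force: [0.3, 0.4, -0.9]
finger_gap: 0.458
gripper_force: 50.7
```

Run:
```python
from m import *
to(.6373,-.0063,.12,0)
```

```text
t 19.3 tcp [ 0.4342 -0.029   0.1115] yaw of tool y -0.01 z [-0.002  0.001 -1.   ] F [ 0.3  0.4 -0.9] gap 0.458 gf 50.7
tool shift now [ 0.0228  0.2031 -0.0088]
wz -0.0002 shift after turn [ 0.0227  0.2031 -0.0085]
```

Request:
apply_moves([
  [0, 0, -0.008, 0, 0, 0, 1],
  [0.005, 0.04, 0, 0, 0, 0, 1],
  [0.005, 0.04, 0, 0, 0, 0, 1],
  [0.005, 0.04, 0, 0, 0, 0, 1],
  [0.005, 0.04, 0, 0, 0, 0, 1],
  [0.003, 0.03, 0, 0, 0, 0, 1],
  [0, 0.013, 0, 0, 0, 0, 1],
  [0, 0, 0, 0, 0, 0, 1],
])

```text
t: 20.3
tcp_pos: [0.6373, -0.0062, 0.1178]
tool_rot: [0.707, 0.707, -0.001, -0.001]
force: [-0.1, -0.0, -0.7]
finger_gap: 0.464
gripper_force: 50.8
```

```bash
cat > e.py <<'E'
from m import *
import sys
c=eval(sys.argv[1]);dz=float(sys.argv[2])
s=snapshot("side");S,R=st();p=S["tcp_pos"]
zb=p[2]-dz
print("cart bottom side",find(s,"side",p[:2],zb,.021,.005,range(10,171,8)))
print("cart top side",find(s,"side",p[:2],zb+.064,.021,.005,range(20,161,8)))
print("socket side far/near",find(s,"side",c,.034,.0222,.004,range(20,161,8)))
to(*c,None,0)
crop(s,190,130,310,230,6,"cur.png")
E
python3 e.py "(.6373,-.0063)" .0295
```

```text
t 20.35 tcp [ 0.6363 -0.0061  0.1178] yaw of tool y -0.01 z [-0.003  0.    -1.   ] F [-0.6 -0.4 -1. ] gap 0.46 gf 50.8
cart bottom side (array([ 0.6354, -0.0058]), np.float64(0.0009))
cart top side (array([ 6.372e-01, -5.000e-04]), np.float64(0.0007))
socket side far/near (array([ 0.6381, -0.0068]), np.float64(0.0006))
t 20.35 tcp [ 0.6363 -0.0061  0.1178] yaw of tool y -0.01 z [-0.003  0.    -1.   ] F [-0.6 -0.4 -1. ] gap 0.46 gf 50.8
tool shift now [-0.0002  0.001  -0.    ]
wz -0.0001 shift after turn [-0.0002  0.001   0.    ]
```

View pics/cur.png

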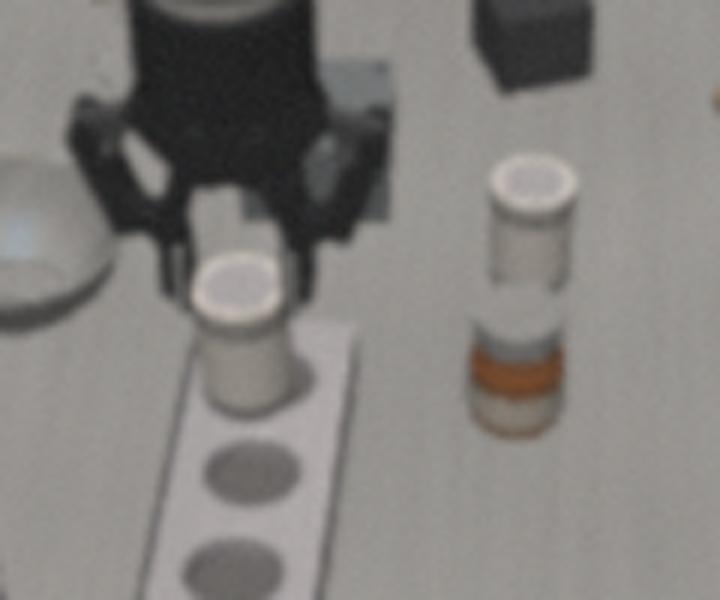

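The cartridge hangs above the middle socket ((250,410) in crop), bystanders untouched. Lower to just above the mouth and re-measure.

Request:
apply_moves([
  [0, 0.001, 0.015, 0, 0, 0, 1],
  [0, 0, 0.015, 0, 0, 0, 1],
  [0, 0, 0.015, 0, 0, 0, 1],
  [0, 0, 0, 0, 0, 0, 1],
  [0, 0, 0, 0, 0, 0, 1],
])

```text
t: 20.98
tcp_pos: [0.6391, -0.0062, 0.0735]
tool_rot: [0.707, 0.707, 0.0, 0.0]
force: [-0.2, -0.3, -1.6]
finger_gap: 0.469
gripper_force: 50.8
```

```bash
python3 e.py "(.6373,-.0063)" .0295
```

```text
t 21.02 tcp [ 0.6394 -0.0063  0.0739] yaw of tool y 0.0 z [ 0.001 -0.    -1.   ] F [ 0.4  0.1 -1.8] gap 0.467 gf 50.8
cart bottom side (array([ 0.6412, -0.0114]), np.float64(0.0022))
cart top side (array([ 0.6387, -0.0008]), np.float64(0.0007))
socket side far/near (array([ 0.6375, -0.0073]), np.float64(0.0007))
t 21.02 tcp [ 0.6394 -0.0063  0.0739] yaw of tool y 0.0 z [ 0.001 -0.    -1.   ] F [ 0.4  0.1 -1.8] gap 0.467 gf 50.8
tool shift now [-0.     -0.0021 -0.    ]
wz 0.0001 shift after turn [-0.     -0.0021  0.    ]
```

Run:
```python
from m import *
s=snapshot("side");S,R=st();p=S["tcp_pos"];zb=p[2]-.0295
for A in(range(20,161,8),range(200,341,8),range(0,360,8)):
    print(find(s,"side",p[:2],zb+.064,.0215,.005,A),find(s,"side",(.5114,-.191),.064,.0215,.005,A))
```

```text
t 21.07 tcp [ 0.6395 -0.0063  0.0742] yaw of tool y 0.0 z [ 0.001 -0.    -1.   ] F [-0.4  0.1 -1.1] gap 0.466 gf 50.8
(array([ 0.6389, -0.0016]), np.float64(0.0006)) (array([ 0.5114, -0.1898]), np.float64(0.0011))
(array([ 0.641 , -0.0065]), np.float64(0.0017)) (array([ 0.5117, -0.1923]), np.float64(0.0007))
(array([ 0.6396, -0.0042]), np.float64(0.0018)) (array([ 0.5115, -0.1909]), np.float64(0.0013))
```

Request:
apply_moves([
  [-0.001, -0.0018, 0, 0, 0, 0, 1],
  [0, 0, 0.004, 0, 0, 0, 1],
  [0, 0, 0.004, 0, 0, 0, 1],
  [0, 0, 0.003, 0, 0, 0, 1],
  [0, 0, 0, 0, 0, 0, 1],
])

```text
t: 21.7
tcp_pos: [0.6371, -0.0072, 0.0622]
tool_rot: [0.707, 0.707, -0.0, -0.0]
force: [-0.0, 0.8, -1.8]
finger_gap: 0.462
gripper_force: 50.7
```

```bash
python3 -c "
from h import *
s,R=st();print(s['ft_torque'])"
```

```text
t 21.7 tcp [ 0.6371 -0.0072  0.0622] yaw of tool y 0.0 z [-0. -0. -1.] F [-0.   0.8 -1.8] gap 0.462 gf 50.7
[-0.01452518 -0.09187362 -0.06143202]
```

Request:
apply_moves([
  [0, 0, 0.002, 0, 0, 0, 1],
  [0, 0, 0.002, 0, 0, 0, 1],
  [0, 0, 0.002, 0, 0, 0, 1],
  [0, 0, 0, 0, 0, 0, 1],
])

```text
t: 22.2
tcp_pos: [0.6373, -0.0072, 0.0565]
tool_rot: [0.707, 0.707, 0.0, 0.0]
force: [0.8, -1.0, -1.6]
finger_gap: 0.46
gripper_force: 50.7
```

Entered with no contact force. Continue to the seat and press.

Request:
apply_moves([
  [0, 0, 0.003, 0, 0, 0, 1],
  [0, 0, 0.003, 0, 0, 0, 1],
  [0, 0, 0.002, 0, 0, 0, 1],
  [0, 0, 0, 0, 0, 0, 1],
])

```text
t: 22.7
tcp_pos: [0.6374, -0.0072, 0.0488]
tool_rot: [0.707, 0.707, 0.0, 0.0]
force: [0.2, -0.3, 2.4]
finger_gap: 0.46
gripper_force: 51.2
```

Request:
apply_moves([
  [0, 0, 0.002, 0, 0, 0, 1],
  [0, 0, 0.002, 0, 0, 0, 1],
  [0, 0, 0.002, 0, 0, 0, 1],
  [0, 0, 0, 0, 0, 0, 1],
])

```text
t: 23.2
tcp_pos: [0.6373, -0.0072, 0.0423]
tool_rot: [0.707, 0.707, 0.0, 0.0]
force: [0.2, -0.7, 2.1]
finger_gap: 0.466
gripper_force: 51.1
```

Request:
apply_moves([
  [0, 0, 0.0015, 0, 0, 0, 1],
  [0, 0, 0.0015, 0, 0, 0, 1],
  [0, 0, 0.001, 0, 0, 0, 1],
  [0, 0, 0, 0, 0, 0, 1],
])

```text
t: 23.7
tcp_pos: [0.6374, -0.0074, 0.0417]
tool_rot: [0.707, 0.707, 0.0, 0.001]
force: [-4.5, -0.8, 18.8]
finger_gap: 0.464
gripper_force: 52.9
```

Request:
apply_moves([
  [0, 0, -0.002, 0, 0, 0, 1],
  [0, 0, 0, 0, 0, 0, -1],
  [0, 0, 0, 0, 0, 0, -1],
  [0, 0, 0, 0, 0, 0, -1],
  [0, 0, 0, 0, 0, 0, -1],
  [0, 0, -0.03, 0, 0, 0, -1],
  [0, 0, -0.03, 0, 0, 0, -1],
  [0, 0, 0, 0, 0, 0, -1],
])

```text
t: 24.7
tcp_pos: [0.6392, -0.0075, 0.103]
tool_rot: [0.707, 0.707, 0.002, 0.002]
force: [1.0, -0.4, -0.8]
finger_gap: 1.001
gripper_force: 0.0
```

Request:
apply_moves([
  [0, 0, 0, 0, 0, 0, 1],
  [0, 0, 0, 0, 0, 0, 1],
  [0, 0, 0, 0, 0, 0, 1],
  [0, 0, 0, 0, 0, 0, 1],
  [0, 0, 0, 0, 0, 0, 1],
  [0, 0, 0, 0, 0, 0, 1],
  [0, 0, 0, 0, 0, 0, 1],
])

```text
t: 25.58
tcp_pos: [0.6372, -0.0072, 0.1006]
tool_rot: [0.707, 0.707, 0.0, 0.0]
force: [-0.9, -0.2, -0.2]
finger_gap: 0.001
gripper_force: 0.0
```

Request:
apply_moves([
  [0, 0, 0.01, 0, 0, 0, 1],
  [0, 0, 0.01, 0, 0, 0, 1],
  [0, 0, 0.003, 0, 0, 0, 1],
  [0, 0, 0.002, 0, 0, 0, 1],
  [0, 0, 0.001, 0, 0, 0, 1],
  [0, 0, 0, 0, 0, 0, 1],
])

```text
t: 26.32
tcp_pos: [0.6373, -0.0072, 0.0748]
tool_rot: [0.707, 0.707, 0.0, 0.0]
force: [-0.6, 0.9, -0.4]
finger_gap: -0.002
gripper_force: 0.0
```

Request:
apply_moves([
  [0, 0, 0.001, 0, 0, 0, 1],
  [0, 0, 0.001, 0, 0, 0, 1],
  [0, 0, 0, 0, 0, 0, 1],
])

```text
t: 26.7
tcp_pos: [0.6371, -0.0071, 0.0726]
tool_rot: [0.707, 0.707, -0.0, -0.0]
force: [0.0, -0.1, 0.4]
finger_gap: -0.001
gripper_force: 0.0
```

Request:
apply_moves([
  [0, 0, 0.001, 0, 0, 0, 1],
  [0, 0, 0.001, 0, 0, 0, 1],
  [0, 0, 0, 0, 0, 0, 1],
])

```text
t: 27.08
tcp_pos: [0.637, -0.0072, 0.0705]
tool_rot: [0.707, 0.707, -0.0, -0.0]
force: [0.8, -1.2, 0.1]
finger_gap: 0.004
gripper_force: 0.0
```

Run:
```python
from m import *
s=snapshot("side");to(.5114,-.1907,.03,0)
crop(s,190,130,310,230,6,"cur2.png")
print("cB",find(s,"side",(.5114,-.1907),.064,.0215))
```

```text
t 27.12 tcp [ 0.6371 -0.0072  0.0705] yaw of tool y 0.0 z [-0.  0. -1.] F [0.2 0.4 0. ] gap 0.004 gf 0.0
tool shift now [-0.1835 -0.1257  0.0405]
wz 0.0001 shift after turn [-0.1835 -0.1257  0.0405]
cB (array([ 0.5115, -0.1911]), np.float64(0.0011))
```

View pics/cur2.png

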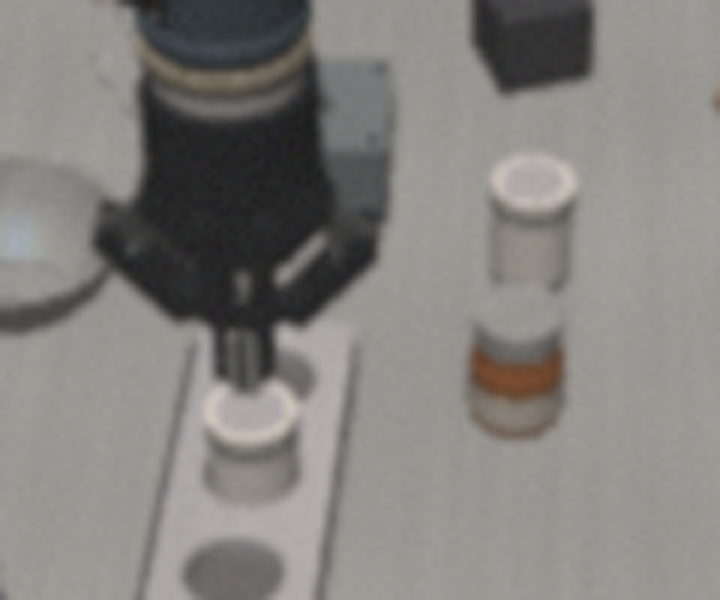

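Run:
```python
from m import *
s=cv2.imread("pics/cur2.png")
for z in(.0705,.0835):
    q=proj("side",[.637,-.0072,z]);print(z,(q-[190,130])*6)
for z in(.070,.074,.078,.082):print(z,[(onz("side",(190+253/6,130+y/6),z)).round(4) for y in(412,)], (proj("side",[.6373,-.007,z])-[190,130])*6)
im=snapshot("side")
print(find(im,"side",(.637,-.007),.074,.0215,.005,range(10,171,8)))
```

```text
0.0705 [246.55963449 411.81733813]
0.0835 [245.31408839 391.28495243]
0.07 [array([ 0.6341, -0.0078,  0.07  ])] [245.90816659 412.87888014]
0.074 [array([ 0.6335, -0.0037,  0.074 ])] [245.52548278 406.59802486]
0.078 [array([6.33e-01, 4.00e-04, 7.80e-02])] [245.14100785 400.28777271]
0.082 [array([0.6324, 0.0045, 0.082 ])] [244.75472922 393.94791683]
(array([ 0.6362, -0.0065]), np.float64(0.0009))
```

Request:
apply_moves([
  [0, 0, 0.002, 0, 0, 0, 1],
  [0, 0, 0.002, 0, 0, 0, 1],
  [0, 0, 0.001, 0, 0, 0, 1],
  [0, 0, 0, 0, 0, 0, 1],
])

```text
t: 27.68
tcp_pos: [0.637, -0.0072, 0.0654]
tool_rot: [0.707, 0.707, -0.0, -0.0]
force: [-0.2, 0.6, 0.5]
finger_gap: -0.002
gripper_force: 0.0
```

Request:
apply_moves([
  [0, 0, 0.001, 0, 0, 0, 1],
  [0, 0, 0.001, 0, 0, 0, 1],
  [0, 0, 0.001, 0, 0, 0, 1],
  [0, 0, 0, 0, 0, 0, 1],
])

```text
t: 28.18
tcp_pos: [0.637, -0.0072, 0.0625]
tool_rot: [0.707, 0.707, -0.0, -0.0]
force: [0.2, 0.7, 0.5]
finger_gap: -0.002
gripper_force: 0.0
```

Run:
```python
from m import *
im=snapshot("side");S,R=st();p=S["tcp_pos"]
print("tcp proj",proj("side",p),proj("side",p+[0,.011,0]),proj("side",p+[0,0,.013]))
g=im.astype(int).sum(2)//3
print("cols 222..242 step2")
for r in range(176,216): print(r,g[r,222:243:2])
```

```text
t 28.23 tcp [ 0.6371 -0.0072  0.0626] yaw of tool y 0.0 z [-0.  0. -1.] F [0.7 0.6 0. ] gap -0.004 gf 0.0
tcp proj [231.18592819 200.70825129] [230.76984095 203.52162907] [230.98000174 197.31776276]
cols 222..242 step2
176 [ 38  37  39  38  41  38  38  58 114 106  54]
177 [ 44  41  39  43  58  41  39  94 127  72  41]
178 [ 41  40  37  40  88  47  40 110 113  51  43]
179 [45 42 40 42 97 48 40 87 84 45 42]
180 [45 41 40 43 97 49 43 54 51 47 40]
181 [46 44 37 37 90 49 41 45 46 41 40]
182 [39 39 38 35 80 43 40 43 42 37 36]
183 [41 38 41 34 59 43 41 43 42 39 41]
184 [50 41 41 39 44 39 38 39 40 40 66]
185 [ 91  68  41  39  42  37  41  52  68  53 112]
186 [124 110  43  45  46  43  38  93 124 102 152]
187 [130 143  54  64  63  55  41 122 154 147 170]
188 [127 154  60  79  76  73  37 117 146 160 173]
189 [134 160  65  86  75  83  42 102 127 142 170]
190 [139 159  67  87  72  83  38  95 113 122 160]
191 [144 162  68  87  70  84  43  94 111 113 148]
192 [151 163  73  85  69  83  52 100 108 108 139]
193 [156 162  77  85  73  88  54 120 110 105 134]
194 [159 164 103  85  72  86  70 160 129 104 14
[... 352 characters left out ...]

202 [172 135 162 189 189 190 187 167 106 158 175]
203 [170 136 126 165 177 171 159 129  95 162 174]
204 [169 144 106 122 137 134 119 106  97 162 176]
205 [169 148 106 105 114 111 106 103 106 160 176]
206 [172 140 122 111 106 105 107 114 114 157 175]
207 [167 128 129 127 123 124 125 124 110 153 175]
208 [168 123 131 136 139 138 134 127 111 150 173]
209 [166 119 129 139 142 141 135 128 111 152 174]
210 [168 128 129 140 141 142 137 127 118 162 174]
211 [169 146 132 138 141 141 134 128 134 170 174]
212 [169 160 138 139 142 139 135 134 156 173 173]
213 [170 171 154 147 144 144 145 152 168 174 175]
214 [169 175 166 161 159 156 162 169 175 176 175]
215 [170 170 172 170 169 168 172 174 175 175 174]
```

Request:
apply_moves([
  [0, 0, 0.001, 0, 0, 0, 1],
  [0, 0, 0.001, 0, 0, 0, 1],
  [0, 0, 0, 0, 0, 0, 1],
])

```text
t: 28.6
tcp_pos: [0.637, -0.0072, 0.0605]
tool_rot: [0.707, 0.707, -0.0, -0.0]
force: [-0.3, 0.2, -0.3]
finger_gap: 0.0
gripper_force: 0.0
```

Request:
apply_moves([
  [0, 0, 0.001, 0, 0, 0, 1],
  [0, 0, 0.001, 0, 0, 0, 1],
  [0, 0, 0, 0, 0, 0, 1],
])

```text
t: 28.98
tcp_pos: [0.637, -0.0072, 0.0585]
tool_rot: [0.707, 0.707, -0.0, -0.0]
force: [-1.0, 0.3, 0.2]
finger_gap: 0.002
gripper_force: 0.0
```

Request:
apply_moves([
  [0, 0, 0.001, 0, 0, 0, 1],
  [0, 0, 0.001, 0, 0, 0, 1],
  [0, 0, 0.001, 0, 0, 0, 1],
  [0, 0, 0, 0, 0, 0, 1],
])

```text
t: 29.48
tcp_pos: [0.637, -0.0072, 0.0555]
tool_rot: [0.707, 0.707, -0.0, -0.0]
force: [0.2, 0.5, -0.2]
finger_gap: -0.004
gripper_force: 0.0
```

Run:
```python
from m import *
im=snapshot("side");S,R=st();g=im.astype(int).sum(2)//3
for r in range(190,206): print(r,g[r,222:243:2])
```

```text
t 29.52 tcp [ 0.6371 -0.0072  0.0556] yaw of tool y -0.0 z [-0.  0. -1.] F [ 0.2 -0.8 -0. ] gap -0.005 gf 0.0
190 [140 162  66  82  71  73  41  97 114 118 162]
191 [146 162  70  83  71  82  42  92 111 112 149]
192 [150 163  73  84  70  87  46  92 108 107 137]
193 [157 165  76  84  73  89  47 111 110 104 136]
194 [162 164  81  87  73  91  48 147 130 107 147]
195 [165 170  92  83  73  92  49 164 161 115 161]
196 [168 181 125  88  73  95  65 162 184 141 170]
197 [167 194 155 108  76  98 104 165 197 166 177]
198 [168 195 176 134  87 102 144 173 196 173 175]
199 [171 194 186 151 120 120 163 177 185 168 178]
200 [168 180 188 169 155 154 172 187 165 165 176]
201 [171 157 184 184 175 176 188 192 139 160 176]
202 [168 137 161 189 190 192 188 168 108 161 175]
203 [172 137 126 165 174 174 159 126  96 160 175]
204 [172 148 104 123 139 137 121 109  98 161 176]
205 [172 147 107 106 114 111 105 103 105 161 175]
```

Request:
apply_moves([
  [0, 0, 0.001, 0, 0, 0, 1],
  [0, 0, 0.001, 0, 0, 0, 1],
  [0, 0, 0.001, 0, 0, 0, 1],
  [0, 0, 0, 0, 0, 0, 1],
])

```text
t: 30.02
tcp_pos: [0.6372, -0.0072, 0.0529]
tool_rot: [0.707, 0.707, 0.0, 0.0]
force: [-1.8, 0.6, 3.3]
finger_gap: -0.001
gripper_force: 1.3
```

Request:
apply_moves([
  [0, 0, 0.001, 0, 0, 0, 1],
  [0, 0, 0.001, 0, 0, 0, 1],
  [0, 0, 0, 0, 0, 0, 1],
])

```text
t: 30.4
tcp_pos: [0.6377, -0.0072, 0.0529]
tool_rot: [0.707, 0.707, 0.0, 0.001]
force: [-2.8, 0.2, 13.1]
finger_gap: -0.001
gripper_force: 6.1
```

Cartridge A is home (stiff stop at 13 N pressing on its top). On to cartridge B.

Request:
apply_moves([
  [0, 0, -0.02, 0, 0, 0, 1],
  [0, 0, -0.04, 0, 0, 0, 1],
  [0, 0, -0.03, 0, 0, 0, -1],
  [-0.03, -0.02, 0, 0, 0, 0, -1],
  [-0.04, -0.03, 0, 0, 0, 0, -1],
  [-0.04, -0.03, 0, 0, 0, 0, -1],
  [-0.04, -0.03, 0, 0, 0, 0, -1],
  [-0.03, -0.015, 0, 0, 0, 0, -1],
])

```text
t: 31.4
tcp_pos: [0.5107, -0.1886, 0.1412]
tool_rot: [0.708, 0.707, -0.0, 0.0]
force: [0.0, -0.6, -0.1]
finger_gap: 1.0
gripper_force: 0.0
```

Request:
apply_moves([
  [-0.003, 0, 0, 0, 0, 0, -1],
  [0, 0, 0, 0, 0, 0, -1],
  [0, 0, 0, 0, 0, 0, -1],
])

```text
t: 31.78
tcp_pos: [0.5127, -0.1891, 0.1407]
tool_rot: [0.707, 0.708, 0.0, -0.0]
force: [-0.9, 0.4, 0.0]
finger_gap: 0.998
gripper_force: 0.0
```

Run:
```python
from m import *
s=snapshot("side");to(.5114,-.1907,.03,0)
print("cB",find(s,"side",(.5114,-.1907),.064,.0215),find(s,"side",(.5114,-.1907),.064,.0215,angs=range(10,171,8)))
print("cA",find(s,"side",(.637,-.007),.074,.0215,.005),"jar",find(s,"side",(.516,-.0892),.066,.024))
```

```text
t 31.82 tcp [ 0.5127 -0.1891  0.1407] yaw of tool y 0.1 z [ 0.  0. -1.] F [-0.3 -0.1 -0.1] gap 0.998 gf 0.0
tool shift now [-0.0016 -0.0013  0.1107]
wz 0.0017 shift after turn [-0.0016 -0.0013  0.1107]
cB (array([ 0.5116, -0.191 ]), np.float64(0.0013)) (array([ 0.5116, -0.1896]), np.float64(0.001))
cA (array([ 0.6367, -0.0066]), np.float64(0.0013)) jar (array([ 0.5147, -0.0906]), np.float64(0.0022))
```

Request:
apply_moves([
  [-0.0015, -0.0013, 0.02, 0, 0, 0, -1],
  [0, 0, 0.03, 0, 0, 0, -1],
  [0, 0, 0.03, 0, 0, 0, -1],
  [0, 0, 0.02, 0, 0, 0, -1],
  [0, 0, 0.01, 0, 0, 0, -1],
  [0, 0, 0, 0, 0, 0, -1],
])

```text
t: 32.58
tcp_pos: [0.5108, -0.191, 0.0302]
tool_rot: [0.707, 0.707, -0.0, -0.001]
force: [0.6, -0.5, -0.5]
finger_gap: 1.0
gripper_force: 0.0
```

Request:
apply_moves([
  [0, 0, 0, 0, 0, 0, 1],
  [0, 0, 0, 0, 0, 0, 1],
  [0, 0, 0, 0, 0, 0, 1],
  [0, 0, 0, 0, 0, 0, 1],
  [0, 0, 0, 0, 0, 0, 1],
  [0, 0, -0.01, 0, 0, 0, 1],
  [0, 0, -0.03, 0, 0, 0, 1],
  [0, 0, -0.04, 0, 0, 0, 1],
], force=50)

```text
t: 33.58
tcp_pos: [0.5099, -0.1912, 0.1109]
tool_rot: [0.707, 0.707, -0.0, -0.001]
force: [0.7, -0.9, -1.0]
finger_gap: 0.462
gripper_force: 50.6
```

Run:
```python
from m import *
to(.636,-.0709,.12,0)
```

```text
t 33.58 tcp [ 0.5099 -0.1912  0.1109] yaw of tool y -0.01 z [-0.002  0.001 -1.   ] F [ 0.7 -0.9 -1. ] gap 0.462 gf 50.6
tool shift now [ 0.1203  0.126  -0.0092]
wz -0.0001 shift after turn [ 0.1203  0.1261 -0.0091]
```

Request:
apply_moves([
  [0, 0, -0.008, 0, 0, 0, 1],
  [0.02, 0.02, 0, 0, 0, 0, 1],
  [0.03, 0.03, 0, 0, 0, 0, 1],
  [0.03, 0.03, 0, 0, 0, 0, 1],
  [0.025, 0.03, 0, 0, 0, 0, 1],
  [0.015, 0.016, 0, 0, 0, 0, 1],
  [0, 0, 0, 0, 0, 0, 1],
  [0, 0, 0.02, 0, 0, 0, 1],
])

```text
t: 34.58
tcp_pos: [0.637, -0.0723, 0.099]
tool_rot: [0.707, 0.707, 0.0, 0.001]
force: [0.5, -0.1, -1.3]
finger_gap: 0.462
gripper_force: 50.8
```

Request:
apply_moves([
  [0, 0, 0.015, 0, 0, 0, 1],
  [0, 0, 0, 0, 0, 0, 1],
  [0, 0, 0, 0, 0, 0, 1],
])

```text
t: 34.95
tcp_pos: [0.6368, -0.0722, 0.0838]
tool_rot: [0.707, 0.707, -0.0, 0.0]
force: [0.7, -0.2, -0.8]
finger_gap: 0.466
gripper_force: 50.8
```

```bash
python3 e.py "(.636,-.0709)" .0295
```

```text
t 35.0 tcp [ 0.6371 -0.0721  0.0841] yaw of tool y -0.02 z [ 0.001 -0.    -1.   ] F [-0.  -0.1 -0.3] gap 0.464 gf 50.8
cart bottom side (array([ 0.6372, -0.0685]), np.float64(0.0018))
cart top side (array([ 0.6364, -0.066 ]), np.float64(0.001))
socket side far/near (array([ 0.633 , -0.0731]), np.float64(0.0022))
t 35.0 tcp [ 0.6371 -0.0721  0.0841] yaw of tool y -0.02 z [ 0.001 -0.    -1.   ] F [-0.  -0.1 -0.3] gap 0.464 gf 50.8
tool shift now [ 0.0012 -0.0011 -0.    ]
wz -0.0004 shift after turn [ 0.0012 -0.0011  0.    ]
```

Request:
apply_moves([
  [0.001, -0.001, 0.005, 0, 0, 0, 1],
  [0, 0, 0.006, 0, 0, 0, 1],
  [0, 0, 0.006, 0, 0, 0, 1],
  [0, 0, 0.003, 0, 0, 0, 1],
  [0, 0, 0.002, 0, 0, 0, 1],
  [0, 0, 0, 0, 0, 0, 1],
])

```text
t: 35.75
tcp_pos: [0.6358, -0.0707, 0.0614]
tool_rot: [0.707, 0.707, -0.0, -0.0]
force: [-0.2, -0.0, -2.0]
finger_gap: 0.462
gripper_force: 50.8
```

Request:
apply_moves([
  [0, 0, 0.002, 0, 0, 0, 1],
  [0, 0, 0.002, 0, 0, 0, 1],
  [0, 0, 0, 0, 0, 0, 1],
])

```text
t: 36.12
tcp_pos: [0.6357, -0.0707, 0.0574]
tool_rot: [0.707, 0.707, -0.0, -0.0]
force: [-0.4, -0.6, -1.2]
finger_gap: 0.463
gripper_force: 50.8
```

Request:
apply_moves([
  [0, 0, 0.003, 0, 0, 0, 1],
  [0, 0, 0.003, 0, 0, 0, 1],
  [0, 0, 0.003, 0, 0, 0, 1],
  [0, 0, 0, 0, 0, 0, 1],
])

```text
t: 36.62
tcp_pos: [0.636, -0.0708, 0.0487]
tool_rot: [0.707, 0.707, 0.0, 0.0]
force: [-0.7, -0.7, 1.2]
finger_gap: 0.463
gripper_force: 51.1
```

Request:
apply_moves([
  [0, 0, 0.002, 0, 0, 0, 1],
  [0, 0, 0.002, 0, 0, 0, 1],
  [0, 0, 0.002, 0, 0, 0, 1],
  [0, 0, 0, 0, 0, 0, 1],
])

```text
t: 37.12
tcp_pos: [0.636, -0.0707, 0.0423]
tool_rot: [0.707, 0.707, 0.0, 0.0]
force: [-0.4, -0.7, 2.3]
finger_gap: 0.468
gripper_force: 51.1
```

Request:
apply_moves([
  [0, 0, 0.0015, 0, 0, 0, 1],
  [0, 0, 0.0015, 0, 0, 0, 1],
  [0, 0, 0, 0, 0, 0, 1],
])

```text
t: 37.5
tcp_pos: [0.6361, -0.0709, 0.0417]
tool_rot: [0.707, 0.707, 0.0, 0.0]
force: [-3.2, -0.6, 13.5]
finger_gap: 0.465
gripper_force: 52.3
```

Request:
apply_moves([
  [0, 0, -0.001, 0, 0, 0, 1],
  [0, 0, 0, 0, 0, 0, -1],
  [0, 0, 0, 0, 0, 0, -1],
  [0, 0, 0, 0, 0, 0, -1],
  [0, 0, 0, 0, 0, 0, -1],
  [0, 0, -0.03, 0, 0, 0, -1],
  [0, 0, -0.04, 0, 0, 0, -1],
  [0, 0, -0.04, 0, 0, 0, -1],
])

```text
t: 38.5
tcp_pos: [0.6355, -0.0706, 0.1513]
tool_rot: [0.707, 0.707, -0.0, -0.0]
force: [1.5, 0.3, -0.1]
finger_gap: 1.001
gripper_force: 0.0
```

Run:
```python
from m import *
s=snapshot("side");t=snapshot("top");st()
for n,c in(("A",(.637,-.007)),("B",(.636,-.0705))): print(n,find(s,"side",c,.074,.0215,.005),find(t,"top",c,.074,.0215,.005))
a=cv2.resize(s[100:150,255:305],None,fx=8,fy=8,interpolation=2);b=cv2.resize(t[170:220,380:430],None,fx=8,fy=8,interpolation=2)
cv2.imwrite("pics/sty.png",np.hstack([a,b])[:,:,::-1])
```

```text
t 38.6 tcp [ 0.6394 -0.0715  0.1557] yaw of tool y 0.01 z [ 0.01  -0.003 -1.   ] F [ 0.9 -0.4  0.6] gap 0.996 gf 0.0
A (array([ 0.6365, -0.0071]), np.float64(0.0014)) (array([ 0.6376, -0.0062]), np.float64(0.0018))
B (array([ 0.6364, -0.0709]), np.float64(0.0011)) (array([ 0.6405, -0.0742]), np.float64(0.0029))
```

View pics/sty.png

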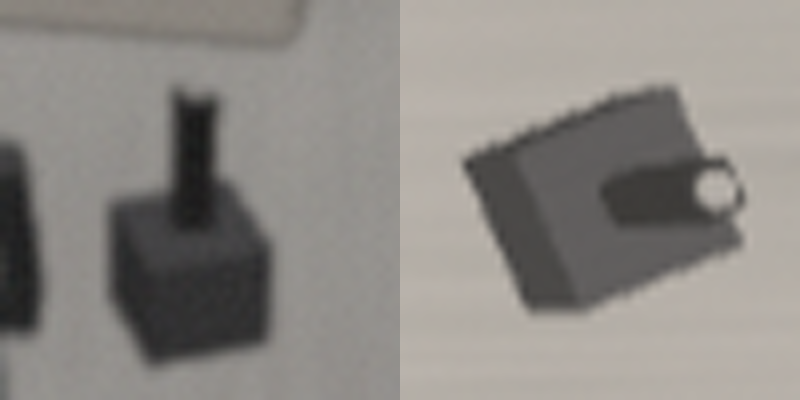

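Both cartridges are at equal, home height. The stylus stands in its holder: top-view cap at px ≈(419.2,193.4), holder top-face corners at crop (515,145),(675,90),(740,240),(583,308); side face corners (108,205),(230,180),(270,240),(150,268).

Run:
```python
from m import *
T=lambda x,y:((x-400+.5)/8-.5+380,(y+.5)/8-.5+170)
S=lambda x,y:((x+.5)/8-.5+255,(y+.5)/8-.5+100)
P=np.array([onz("top",T(*p),.05)[:2] for p in((515,145),(675,90),(740,240),(583,308))])
Q=np.array([onz("side",S(*p),.05)[:2] for p in((108,205),(230,180),(270,240),(150,268))])
for A in(P,Q):
    d=np.roll(A,-1,0)-A;print(A.mean(0).round(4),np.hypot(*d.T).round(3),np.degrees(np.arctan2(d[:,1],d[:,0])).round(1))
for z in(.1145,.117,.12):print(z,onz("top",T(717,191),z).round(4),onz("side",S(195,95),z).round(4))
print("foot edge",[onz("top",T(*p),.05)[:2].round(4) for p in((603,190),(624,226))])
to(.515,-.379,.155,0)
```

```text
[ 0.5167 -0.383 ] [0.054 0.051 0.054 0.055] [ -72.4 -159.5  112.    19.9]
[ 0.5165 -0.3816] [0.056 0.047 0.055 0.049] [-157.1  112.1   24.8  -66.4]
0.1145 [ 0.5155 -0.3838  0.1145] [ 0.5163 -0.3796  0.1145]
0.117 [ 0.5155 -0.3827  0.117 ] [ 0.5163 -0.3757  0.117 ]
0.12 [ 0.5154 -0.3815  0.12  ] [ 0.5163 -0.3711  0.12  ]
foot edge [array([ 0.5187, -0.3752]), array([ 0.5071, -0.3812])]
t 38.6 tcp [ 0.6394 -0.0715  0.1557] yaw of tool y 0.01 z [ 0.01  -0.003 -1.   ] F [ 0.9 -0.4  0.6] gap 0.996 gf 0.0
tool shift now [-3.074e-01 -1.244e-01  3.000e-04]
wz 0.0001 shift after turn [-0.3075 -0.1244  0.0007]
```

Request:
apply_moves([
  [0, 0, -0.01, 0, 0, 0.15, -1],
  [0, 0, 0, 0, 0, 0.15, -1],
  [0, 0, 0, 0, 0, 0.15, -1],
  [0, 0, 0, 0, 0, 0.15, -1],
  [0, 0, 0, 0, 0, 0.15, -1],
  [0, 0, 0, 0, 0, 0.15, -1],
  [0, 0, 0, 0, 0, 0.15, -1],
  [0, 0, 0, 0, 0, 0.146, -1],
])

```text
t: 39.6
tcp_pos: [0.6352, -0.0705, 0.1595]
tool_rot: [0.983, 0.184, -0.001, -0.0]
force: [0.9, 0.0, -0.4]
finger_gap: 0.996
gripper_force: 0.0
```

Request:
apply_moves([
  [-0.033, 0.035, 0, 0, 0, 0, -1],
  [-0.033, 0.035, 0, 0, 0, 0, -1],
  [-0.033, 0.035, 0, 0, 0, 0, -1],
  [-0.033, 0.035, 0, 0, 0, 0, -1],
  [-0.033, 0.035, 0, 0, 0, 0, -1],
  [-0.033, 0.035, 0, 0, 0, 0, -1],
  [-0.025, 0.029, 0, 0, 0, 0, -1],
  [0, 0, 0, 0, 0, 0, -1],
])

```text
t: 40.6
tcp_pos: [0.5145, -0.3775, 0.1596]
tool_rot: [0.983, 0.184, -0.0, -0.0]
force: [-0.7, 0.4, -0.5]
finger_gap: 1.001
gripper_force: 0.0
```

Request:
apply_moves([
  [0, 0, 0, 0, 0, 0, -1],
  [0, 0, 0, 0, 0, 0, -1],
])

```text
t: 40.85
tcp_pos: [0.5161, -0.3731, 0.1602]
tool_rot: [0.982, 0.187, -0.0, -0.001]
force: [0.2, 0.2, -0.7]
finger_gap: 1.0
gripper_force: 0.0
```

Run:
```python
from h import *
to(.516,-.381,.056,-68.5)
```

```text
t 40.85 tcp [ 0.5161 -0.3731  0.1602] yaw of tool y -68.44 z [-0.001  0.001 -1.   ] F [ 0.2  0.2 -0.7] gap 1.0 gf 0.0
tool shift now [-0.0029  0.0075  0.1042]
wz 0.0011 shift after turn [-0.0029  0.0073  0.1042]
```

Request:
apply_moves([
  [-0.003, 0.0073, 0, 0, 0, 0, -1],
  [0, 0, 0, 0, 0, 0, -1],
  [0, 0, 0.03, 0, 0, 0, -1],
  [0, 0, 0.03, 0, 0, 0, -1],
  [0, 0, 0.025, 0, 0, 0, -1],
  [0, 0, 0.015, 0, 0, 0, -1],
  [0, 0, 0.004, 0, 0, 0, -1],
  [0, 0, 0, 0, 0, 0, -1],
])

```text
t: 41.85
tcp_pos: [0.5161, -0.3829, 0.0571]
tool_rot: [0.982, 0.186, 0.0, 0.0]
force: [-0.1, -0.3, 1.4]
finger_gap: 0.997
gripper_force: 0.0
```

Request:
apply_moves([
  [0, 0, 0, 0, 0, 0, 0],
  [0, 0, 0, 0, 0, 0, 0.4],
  [0, 0, 0, 0, 0, 0, 1],
  [0, 0, 0, 0, 0, 0, 1],
  [0, 0, 0, 0, 0, 0, 1],
  [0, 0, 0, 0, 0, 0, 1],
  [0, 0, 0, 0, 0, 0, 1],
], force=40)

```text
t: 42.72
tcp_pos: [0.5158, -0.3828, 0.0569]
tool_rot: [0.982, 0.186, 0.0, 0.0]
force: [-0.4, 0.1, 3.0]
finger_gap: 0.18
gripper_force: 41.8
```

Run:
```python
from h import *
st();print(sense()["ft_torque"])
```

```text
t 42.73 tcp [ 0.5158 -0.3828  0.0569] yaw of tool y -68.52 z [ 0. -0. -1.] F [-0.4  0.1  3. ] gap 0.18 gf 41.8
[ 0.0421333   0.13734245 -0.02243252]
```

Request:
apply_moves([
  [0, 0, -0.01, 0, 0, 0, 1],
  [0, 0, -0.02, 0, 0, 0, 1],
  [0, 0, -0.025, 0, 0, 0, 1],
  [0, 0, -0.025, 0, 0, 0, 1],
  [0, 0, -0.005, 0, 0, 0, 1],
  [0, 0, 0, 0, 0, 0, 1],
  [0, 0, 0, 0, 0, 0, 1],
])

```text
t: 43.6
tcp_pos: [0.515, -0.3819, 0.1403]
tool_rot: [0.982, 0.186, -0.001, -0.001]
force: [0.2, -0.3, -1.0]
finger_gap: 0.184
gripper_force: 41.6
```

Run:
```python
from m import *
s,R=st();p=s["tcp_pos"];im=snapshot("side");t=snapshot("top")
for z in(.135-.03,.135-.05): print("proj",z,proj("side",[p[0],p[1],z]).round(1))
a=cv2.resize(im[90:150,250:300],None,fx=8,fy=8);g=im.astype(int).sum(2)//3
for r in range(100,146,2): print(r,g[r,258:300:2])
to(.6293,-.2668,None,-68.5)
```

```text
t 43.6 tcp [ 0.515  -0.3819  0.1403] yaw of tool y -68.53 z [-0.002  0.002 -1.   ] F [ 0.2 -0.3 -1. ] gap 0.184 gf 41.6
proj 0.10500000000000001 [279.3 113.5]
proj 0.085 [279.1 118.7]
100 [137 137 139 137 138 136 138 139 139 129  82  62  62 108 138 137 132 119
 146 151 149]
102 [130 131 130 131 134 136 137 136 136 115  45  47  68 137 138 137 134 123
 151 151 149]
104 [146 141 141 139 137 133 131 128 127 104  38  30  64 127 129 129 128 139
 156 151 151]
106 [155 156 154 155 153 152 154 151 152 139  66  35  81 142 141 142 142 154
 155 153 152]
108 [154 155 154 154 154 153 152 152 153 152 113  86 137 153 153 152 155 156
 154 153 153]
110 [154 154 154 152 154 153 153 150 154 151 120 104 150 151 154 153 156 156
 156 154 154]
112 [153 152 152 153 151 154 151 150 151 148 119 105 148 152 152 152 155 157
 158 155 153]
114 [152 152 153 152 153 150 150 151 151 151 127 115 150 152 151 154 156 156
 155 155 152]
116 [152 150 151 152 152 149 150 149 149 148 130 123 152 151 151 152 154 153
 155 155 152]
118 [150 149 149 151 151 149 149 152 149 147 133 134 152 151 148 153 153 154
 154 152 151]
120 [1
[... 691 characters left out ...]
  49  78 150 154
 151 151 152]
136 [147 149 150 149 150 112  47  45  53  52  53  54  54  54  54  87 147 151
 148 152 150]
138 [148 148 151 150 152 135  68  49  52  51  55  54  51  54  48  86 148 152
 150 149 150]
140 [148 152 150 148 149 149 105  50  53  55  56  53  53  52  51  91 148 151
 148 149 148]
142 [151 149 149 150 151 151 141  73  52  55  52  52  54  58  64 109 149 150
 150 149 150]
144 [151 149 149 150 150 149 150 115  60  70  82  98 119 129 137 148 149 151
 148 148 148]
t 43.7 tcp [ 0.5151 -0.3821  0.1403] yaw of tool y -68.53 z [-0.002  0.002 -1.   ] F [ 0.4  0.1 -0.8] gap 0.182 gf 41.6
tool shift now [ 0.1485 -0.0655  0.    ]
wz -0.0005 shift after turn [ 0.1485 -0.0654  0.    ]
```

Request:
apply_moves([
  [0.025, -0.01, 0, 0, 0, 0, 1],
  [0.035, -0.016, 0, 0, 0, 0, 1],
  [0.035, -0.016, 0, 0, 0, 0, 1],
  [0.035, -0.016, 0, 0, 0, 0, 1],
  [0.018, -0.0075, 0, 0, 0, 0, 1],
  [0, 0, 0, 0, 0, 0, 1],
  [0, 0, 0, 0, 0, 0, 1],
])

```text
t: 44.58
tcp_pos: [0.6285, -0.2685, 0.1413]
tool_rot: [0.983, 0.186, -0.001, -0.0]
force: [-0.6, 0.3, -0.1]
finger_gap: 0.182
gripper_force: 41.5
```

Run:
```python
from m import *
s,R=st();to(.6293,-.2668,.110,-68.5);im=snapshot("side");g=im.astype(int).sum(2)//3
print("recess proj",proj("side",[.6293,-.2665,.05]).round(1),"tip proj",proj("side",s["tcp_pos"]-[0,0,.0515]).round(1))
for r in range(128,152): print(r,g[r,232:254])
```

```text
t 44.58 tcp [ 0.6285 -0.2685  0.1413] yaw of tool y -68.57 z [-0.001 -0.    -1.   ] F [-0.6  0.3 -0.1] gap 0.182 gf 41.5
t 44.58 tcp [ 0.6285 -0.2685  0.1413] yaw of tool y -68.57 z [-0.001 -0.    -1.   ] F [-0.6  0.3 -0.1] gap 0.182 gf 41.5
tool shift now [ 0.0014 -0.0012  0.0313]
wz -0.0012 shift after turn [ 0.0014 -0.0012  0.0313]
recess proj [242.2 147. ] tip proj [242.1 136.5]
128 [144 146 149 149 148 146 149 145 129 106  96 105 132 146 150 148 147 148
 147 147 146 146]
129 [146 148 149 149 147 147 148 146 129 108  95 103 131 146 148 148 146 146
 148 146 144 147]
130 [147 147 148 151 149 148 147 147 128 108  95 103 131 147 148 147 147 148
 146 145 145 148]
131 [146 146 150 149 147 148 150 145 127 105  98 106 134 148 147 146 149 146
 147 146 147 148]
132 [145 149 149 148 149 148 149 144 130 108  96 111 135 147 147 147 147 146
 148 146 148 147]
133 [147 149 150 149 148 149 148 150 139 118 105 116 137 146 148 147 147 148
 147 147 148 149]
134 [148 152 151 151 149 149 149 151 148 125 107 119 140 148 147 146 146 147
 148 147 148 149]
135 [148 150 152 150 150 148 148 153 149 128 106 
[... 865 characters left out ...]
8 119 121 119 119
 122 121 120 119]
145 [117 120 120 118 116 117 117 117 113 109 107 107 110 114 121 120 120 121
 119 120 121 119]
146 [119 119 119 116 117 119 114 113 100  92  91  92  96 109 117 118 118 120
 120 118 118 119]
147 [120 117 117 115 117 117 116 109  91  82  82  81  91 103 115 119 119 121
 121 121 120 121]
148 [118 116 116 117 117 116 116 114 101  87  80  84  95 108 116 118 119 120
 119 121 120 119]
149 [116 115 112 115 117 117 115 114 112 107 102 104 112 114 119 119 119 119
 119 121 121 116]
150 [113 104  99 106 114 114 117 115 118 113 117 115 116 118 117 117 117 119
 119 119 118 115]
151 [107  95  90 100 111 115 116 117 116 118 118 118 117 119 116 120 119 119
 118 116 116 116]
```

Request:
apply_moves([
  [0.0014, -0.0012, 0.01, 0, 0, 0, 1],
  [0, 0, 0.015, 0, 0, 0, 1],
  [0, 0, 0.01, 0, 0, 0, 1],
  [0, 0, 0.008, 0, 0, 0, 1],
  [0, 0, 0, 0, 0, 0, 1],
])

```text
t: 45.25
tcp_pos: [0.6297, -0.2655, 0.0974]
tool_rot: [0.982, 0.186, -0.001, -0.001]
force: [0.4, -0.6, -0.2]
finger_gap: 0.178
gripper_force: 41.5
```

Request:
apply_moves([
  [0, 0, 0.002, 0, 0, 0, 1],
  [0, 0, 0.002, 0, 0, 0, 1],
  [0, 0, 0.002, 0, 0, 0, 1],
  [0, 0, 0, 0, 0, 0, 1],
])

```text
t: 45.75
tcp_pos: [0.6302, -0.2658, 0.0925]
tool_rot: [0.982, 0.186, -0.0, -0.0]
force: [-0.7, -1.1, -0.7]
finger_gap: 0.179
gripper_force: 41.5
```

Request:
apply_moves([
  [0, 0, 0.002, 0, 0, 0, 1],
  [0, 0, 0.002, 0, 0, 0, 1],
  [0, 0, 0.002, 0, 0, 0, 1],
  [0, 0, 0, 0, 0, 0, 1],
])

```text
t: 46.25
tcp_pos: [0.6305, -0.266, 0.087]
tool_rot: [0.982, 0.186, 0.0, 0.0]
force: [-0.7, -0.1, 3.6]
finger_gap: 0.182
gripper_force: 42.0
```

Request:
apply_moves([
  [0, 0, 0.001, 0, 0, 0, 1],
  [0, 0, 0.001, 0, 0, 0, 1],
  [0, 0, 0, 0, 0, 0, 1],
])

```text
t: 46.62
tcp_pos: [0.6307, -0.266, 0.0866]
tool_rot: [0.982, 0.186, 0.0, 0.0]
force: [-2.3, 1.1, 10.1]
finger_gap: 0.179
gripper_force: 43.0
```

Button bottomed out (10 N, at the expected depth). Return the stylus.

Request:
apply_moves([
  [0, 0, 0, 0, 0, 0, 1],
  [0, 0, -0.01, 0, 0, 0, 1],
  [0, 0, -0.02, 0, 0, 0, 1],
  [0, 0, -0.025, 0, 0, 0, 1],
  [-0.015, 0.007, 0, 0, 0, 0, 1],
  [-0.035, 0.015, 0, 0, 0, 0, 1],
  [-0.035, 0.015, 0, 0, 0, 0, 1],
  [-0.035, 0.015, 0, 0, 0, 0, 1],
])

```text
t: 47.62
tcp_pos: [0.5353, -0.359, 0.1386]
tool_rot: [0.983, 0.186, -0.001, -0.001]
force: [-0.0, 0.1, -0.7]
finger_gap: 0.182
gripper_force: 41.5
```

Request:
apply_moves([
  [-0.02, 0.01, 0, 0, 0, 0, 1],
  [0, 0, 0, 0, 0, 0, 1],
  [0, 0, 0, 0, 0, 0, 1],
  [0, 0, 0, 0, 0, 0, 1],
])

```text
t: 48.12
tcp_pos: [0.5235, -0.3737, 0.1395]
tool_rot: [0.982, 0.187, 0.0, -0.0]
force: [-0.1, 0.0, -0.5]
finger_gap: 0.181
gripper_force: 41.5
```

Run:
```python
from h import *
to(.5158,-.3825,.0569,-68.5)
```

```text
t 48.12 tcp [ 0.5235 -0.3737  0.1395] yaw of tool y -68.43 z [ 0.  0. -1.] F [-0.1  0.  -0.5] gap 0.181 gf 41.5
tool shift now [-0.0104  0.0053  0.0826]
wz 0.0012 shift after turn [-0.0104  0.0053  0.0826]
```

Request:
apply_moves([
  [-0.0104, 0.0053, 0, 0, 0, 0, 1],
  [0, 0, 0.015, 0, 0, 0, 1],
  [0, 0, 0.015, 0, 0, 0, 1],
  [0, 0, 0, 0, 0, 0, 1],
  [0, 0, 0, 0, 0, 0, 1],
])

```text
t: 48.75
tcp_pos: [0.515, -0.3834, 0.1092]
tool_rot: [0.982, 0.186, -0.0, -0.0]
force: [-0.4, 0.5, -0.5]
finger_gap: 0.184
gripper_force: 41.5
```

Run:
```python
from h import *
to(.5158,-.3825,.0569,-68.5)
```

```text
t 48.75 tcp [ 0.515  -0.3834  0.1092] yaw of tool y -68.52 z [-0.  0. -1.] F [-0.4  0.5 -0.5] gap 0.184 gf 41.5
tool shift now [ 0.0011 -0.0005  0.0523]
wz -0.0004 shift after turn [ 0.0011 -0.0006  0.0523]
```

Request:
apply_moves([
  [0.001, -0.0006, 0.005, 0, 0, 0, 1],
  [0, 0, 0.007, 0, 0, 0, 1],
  [0, 0, 0.008, 0, 0, 0, 1],
  [0, 0, 0, 0, 0, 0, 1],
])

```text
t: 49.25
tcp_pos: [0.5151, -0.382, 0.0886]
tool_rot: [0.982, 0.186, -0.001, -0.001]
force: [0.7, -0.1, -0.2]
finger_gap: 0.179
gripper_force: 41.5
```

Request:
apply_moves([
  [0, 0, 0.007, 0, 0, 0, 1],
  [0, 0, 0.008, 0, 0, 0, 1],
  [0, 0, 0.008, 0, 0, 0, 1],
  [0, 0, 0.005, 0, 0, 0, 1],
  [0, 0, 0.002, 0, 0, 0, 1],
  [0, 0, 0, 0, 0, 0, 1],
])

```text
t: 50.0
tcp_pos: [0.5157, -0.3826, 0.0595]
tool_rot: [0.982, 0.186, -0.0, -0.0]
force: [0.1, 0.4, -0.3]
finger_gap: 0.176
gripper_force: 41.5
```

In the hole; seat it, release, and lift away.

Request:
apply_moves([
  [0, 0, 0.001, 0, 0, 0, 1],
  [0, 0, 0.001, 0, 0, 0, 1],
  [0, 0, 0.0005, 0, 0, 0, 1],
  [0, 0, 0, 0, 0, 0, 1],
  [0, 0, 0, 0, 0, 0, 0.4],
  [0, 0, 0, 0, 0, 0, -0.4],
  [0, 0, 0, 0, 0, 0, -1],
  [0, 0, 0, 0, 0, 0, -1],
])

```text
t: 51.0
tcp_pos: [0.5157, -0.3826, 0.0572]
tool_rot: [0.982, 0.186, 0.0, 0.0]
force: [0.4, 0.6, -0.0]
finger_gap: 0.916
gripper_force: 0.0
```

Request:
apply_moves([
  [0, 0, 0, 0, 0, 0, -1],
  [0, 0, 0, 0, 0, 0, -1],
  [0, 0, -0.03, 0, 0, 0, -1],
  [0, 0, -0.04, 0, 0, 0, -1],
  [0, 0, -0.05, 0, 0, 0, -1],
  [-0.05, 0, -0.02, 0, 0, 0, -1],
  [-0.06, 0, 0, 0, 0, 0, -1],
  [-0.03, 0, 0, 0, 0, 0, -1],
])

```text
t: 52.0
tcp_pos: [0.3831, -0.4346, 0.1977]
tool_rot: [0.983, 0.186, -0.0, 0.0]
force: [0.1, -0.8, -0.5]
finger_gap: 1.004
gripper_force: 0.0
```

Run:
```python
from m import *
st();s=snapshot("side");t=snapshot("top")
s0=cv2.imread("pics/side0.png")[:,:,::-1];t0=cv2.imread("pics/top0.png")[:,:,::-1]
for n,a,b,w in(("side stylus",s,s0,(105,150,262,295)),("top stylus",t,t0,(178,212,385,430)),("side jar",s,s0,(176,206,265,288)),("side brush",s,s0,(140,185,305,358)),("side bottle",s,s0,(230,275,160,190))):
    d=np.abs(a.astype(int)-b)[w[0]:w[1],w[2]:w[3]].sum(2);print(n,"changed px",int((d>60).sum()))
for n,c in(("A",(.637,-.007)),("B",(.636,-.0705))): print(n,find(s,"side",c,.074,.0215,.005),find(t,"top",c,.074,.0215,.005))
r3=cv2.imread("pics/r3.png")[:,:480,::-1];now=cv2.resize(s[220:345,205:325],None,fx=4,fy=4,interpolation=2)
print("ring region change",int((np.abs(now.astype(int)-r3)[240:460,130:350].sum(2)>90).sum()))
```

```text
t 52.0 tcp [ 0.3831 -0.4346  0.1977] yaw of tool y -68.61 z [-0.    -0.001 -1.   ] F [ 0.1 -0.8 -0.5] gap 1.004 gf 0.0
side stylus changed px 0
top stylus changed px 12
side jar changed px 12
side brush changed px 0
side bottle changed px 0
A (array([ 0.6367, -0.0074]), np.float64(0.0016)) (array([ 0.637 , -0.0088]), np.float64(0.0011))
B (array([ 0.6365, -0.071 ]), np.float64(0.0011)) (array([ 0.6367, -0.0725]), np.float64(0.0011))
ring region change 0
```

```bash
python3 -c "
from station import *
print(sign_off())"
```

```text
the job is handed in; nothing more can be done
None
```

The job is handed in: the sieve is locked in the ring, both cartridges found on the table are pressed fully home, the start button was pushed to its stop, and the stylus is back in its holder, with the jar, bottle and brush left where they were (finished at 52 s; sign-off returned no verdict).

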